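Scan the tip boxes and line them up

ROBOT

A 6-joint arm with a two-finger parallel gripper is mounted at the origin on the work surface. World frame = base frame: x ahead of the robot, y to its left, z up, the work surface at z = 0. Lengths are in m, angles in degrees, forces in N, time in s.
With the tool pointing down it reaches from about 0.4 to 0.925 m from the base axis. Payload 12.5 kg.
Tool frame: the origin (TCP) lies midway between the tips of the shut fingers; the grasp point (between the pads) lies 19 mm behind it; z points along the fingers, x is the direction in which the jaws open and shut, and the axes are right-handed (so a half turn about z gives the same grasp; the last joint's range is limited). The gripper opens to 95 mm and grips with 3 to 60 N. Pads are 20 mm wide; open, the fingers measure 119 mm over their backs; the gripper's body (75 mm by 180 mm) begins 59 mm behind the grasp point.
Start: joints at [59.095, 28.126, 89.318, -0, 62.55, -6.05], TCP at [0.263, 0.567, 0.215] pointing down, gripper open.
Joint ranges: [-177.58, 177.58], [-47.91, 125.51], [2.72, 160], [-65.01, 245.01], [3.68, 167.84], [-153.87, 153.87]. Speed limits (degrees/s): [127.2, 127.2, 159.86, 180, 180, 180].

INTERFACE

Orientations are given as a 3x3 rotation matrix whose columns are the frame's x, y, z axes.
In Python, from cell import manip, viewer, finder gives the robot as it stands.
- The arm moves only by the shell command python3 -m jog 'ROWS' [FORCE]. ROWS is a JSON object of lists of equal length, an entry for each row: "twist": the turn, a rotation vector about the tool's x, y, z in rad, a list of three; "travel": the shift along the tool's x, y, z in mm, a list of three; "grip": the closure, from 0 (fully open) to 1 (shut). In form: {"twist": [[rx, ry, rz], ...], "travel": [[tx, ty, tz], ...], "grip": [grip, ...]}. A call has 1 to 10 rows; each row shifts and turns the pose as measured when the row begins, along the tool's axes as they then stand; what a row does not reach is not made up. A row lasts 1/12 s, in which the tool goes at most 41.7 mm and 7.16 degrees, less where a joint would pass 70% of its speed; a pose out of reach is approached as far as the arm can. A call is refused whole if a number of a shift passes 41.7 or a number of a turn 0.125, either way. A call with a gripper value outside its range is refused whole. The fingers move at their own pace and stop on an object; FORCE is the grip in N (left out, the last holds). Time passes only in rows, so rows that do not move let the fingers close. It gives the time, the measured TCP pose, the force and the opening at its end, in the units of the state.
- manip.state(): the state, without advancing time (a new reading comes with each control period).
- viewer.read_camera(name): name is "side" or "top"; returns a dict with "img" (420x560x3 uint8, red, green, blue), "intrinsics" (3x3 intrinsics, pixels), "world_from_camera" (4x4, takes a point from camera to world coordinates). Camera axes: x right, y down, z forward; pixel columns grow to the right and rows downward; lengths in m; the calibration is good to about 2 mm. A picture is of the moment at which its call begins. There is no depth.
- manip.finish_job(): hands the job in, once; it reports no verdict.
Trained networks look in the newest picture that a camera, given by its name, has taken for a name from the list of things; names that differ only in an ending like _2 or _b are one class to them, and where a whole thing is asked for, a point or a joint stands for the part that bears it (a point fixed in the world has none). Each returns a list of dicts, best first, with "confidence" (0 to 1); they miss things now and then, are a little off and sometimes report something else, mostly with a low value. They report only what shows in the picture. A call takes as long as a camera call. They do not tell look-alikes from the thing itself.
- finder.spot_in(camera, label): "location" ([x, y, z] in m, in the coordinates of the camera as it stood for that picture, good to about 4 mm: the middle of the surface that is visible of it).
- finder.regions_of(camera, label): "region" (420x560 bool, what is visible of it).
- finder.spot_point(camera, label): "location" ([x, y, z] in m, in the coordinates of the camera as it stood for that picture, good to about 4 mm: a listed point, or the origin of a listed thing).
The state is a dict: "time": time; "joint_pos": joint angles; "qvel": joint speeds; "tau": joint torques, N m; "eef_pos": TCP position; "ee_rot": TCP orientation; "contact_force": force on the tool from outside, world axes, zero at the start; "moment": the same for the moment, N m; "gripper_width": finger opening in m.
Only numpy, scipy, OpenCV 4.12 (cv2) and the standard library are available. Lean on these libraries where they do the work, as an engineer would, in place of code of your own. Each camera call takes 0.05 s, during which the arm holds its last target.

TASK

Book in the pipette-tip boxes: take the scanner and read the label of every box that is there, in the order pink, blue, yellow, green, each time holding it still for a good second, pointing squarely at the middle of the label from about 11 cm. Stand the scanner upright back in the middle of its charging pad, and line the boxes up in a neat straight row, each centred and squared on the pad of its own colour with its label end away from the robot. Leave the other things alone.

Things in the scene. Friction and masses are not known exactly. Their poses are not given: they have to be found in the camera images.
- box_pink: closed tip box, pink lid, 110 (x) x 70 (y) x 50 mm high, 0.25 kg, loose, may be absent. Origin: centre of underside, z up. A 45-degree sloping face at its +x end (x = 55 at 25 mm height to x = 30 at 50 mm) bears the label. On top a pink grip rib, 60 (x) x 24 (y) mm, centred at x = -12 mm, y = 0, from 50 to 72 mm height: lift the box by it
- label_pink (a point): middle of the white barcode label (30 x 56 mm) on the sloping face of the pink box, at x = 42.5, y = 0, z = 37.5 mm of the box. Its x axis points straight out of the label (45 degrees up, towards the box's +x), its y axis is the box's y
- pad_pink: printed pink frame with white middle, 122 (x) x 82 (y) mm, flat on the bench (no step), fixed: place of the pink box. Origin: its centre, at bench height. x points away from the robot; a box in place has its x along the pad's x, label end at the +x end. The four pads lie side by side on a white strip, 105 mm apart along y, in any colour order
- box_blue: closed tip box, blue lid, 110 (x) x 70 (y) x 50 mm high, 0.25 kg, loose, may be absent. Origin: centre of underside, z up. A 45-degree sloping face at its +x end (x = 55 at 25 mm height to x = 30 at 50 mm) bears the label. On top a blue grip rib, 60 (x) x 24 (y) mm, centred at x = -12 mm, y = 0, from 50 to 72 mm height: lift the box by it
- label_blue (a point): middle of the white barcode label (30 x 56 mm) on the sloping face of the blue box, at x = 42.5, y = 0, z = 37.5 mm of the box. Its x axis points straight out of the label (45 degrees up, towards the box's +x), its y axis is the box's y
- pad_blue: printed blue frame with white middle, 122 (x) x 82 (y) mm, flat on the bench (no step), fixed: place of the blue box. Origin: its centre, at bench height. x points away from the robot; a box in place has its x along the pad's x, label end at the +x end. The four pads lie side by side on a white strip, 105 mm apart along y, in any colour order
- box_yellow: closed tip box, yellow lid, 110 (x) x 70 (y) x 50 mm high, 0.25 kg, loose, may be absent. Origin: centre of underside, z up. A 45-degree sloping face at its +x end (x = 55 at 25 mm height to x = 30 at 50 mm) bears the label. On top a yellow grip rib, 60 (x) x 24 (y) mm, centred at x = -12 mm, y = 0, from 50 to 72 mm height: lift the box by it
- label_yellow (a point): middle of the white barcode label (30 x 56 mm) on the sloping face of the yellow box, at x = 42.5, y = 0, z = 37.5 mm of the box. Its x axis points straight out of the label (45 degrees up, towards the box's +x), its y axis is the box's y
- pad_yellow: printed yellow frame with white middle, 122 (x) x 82 (y) mm, flat on the bench (no step), fixed: place of the yellow box. Origin: its centre, at bench height. x points away from the robot; a box in place has its x along the pad's x, label end at the +x end. The four pads lie side by side on a white strip, 105 mm apart along y, in any colour order
- box_green: closed tip box, green lid, 110 (x) x 70 (y) x 50 mm high, 0.25 kg, loose, may be absent. Origin: centre of underside, z up. A 45-degree sloping face at its +x end (x = 55 at 25 mm height to x = 30 at 50 mm) bears the label. On top a green grip rib, 60 (x) x 24 (y) mm, centred at x = -12 mm, y = 0, from 50 to 72 mm height: lift the box by it
- label_green (a point): middle of the white barcode label (30 x 56 mm) on the sloping face of the green box, at x = 42.5, y = 0, z = 37.5 mm of the box. Its x axis points straight out of the label (45 degrees up, towards the box's +x), its y axis is the box's y
- pad_green: printed green frame with white middle, 122 (x) x 82 (y) mm, flat on the bench (no step), fixed: place of the green box. Origin: its centre, at bench height. x points away from the robot; a box in place has its x along the pad's x, label end at the +x end. The four pads lie side by side on a white strip, 105 mm apart along y, in any colour order
- scanner: barcode scanner standing on its foot on the charging pad, 0.25 kg, loose. Origin: under the foot, below the grip, z up; its window looks to +x and 45 degrees down. Foot 74 (x, -47 to 27) x 56 (y) x 12 mm, white head 44 mm wide up to 70 mm height; on top a black grip block 50 (x) x 26 (y) mm, from 70 to 100 mm height, centred on x = y = 0: take it by this, from above
- window (a point): middle of the scanner's red window, at x = 45, y = 0, z = 45 mm of the scanner. Its x axis is the line of sight (scanner's +x, 45 degrees down). A label is read 70 to 150 mm straight ahead, its middle at most 12 mm off the line of sight in y or z, faced squarely (within 0.25 rad), scanner and box still for 0.8 s
- dock: grey charging pad fixed on the bench, 110 (x) x 90 (y) x 6 mm thick. Origin: centre of its underside. The scanner stands on it anywhere with its origin within 20 mm of the pad's centre, any way round
- rack: orange tube rack, 110 x 80 x 45 mm, loose, stands on the other side of the bench from the charging pad: leave alone. Origin: centre of its underside
- jar: white plastic jar with a grey lid, 68 mm wide, 58 mm high: leave alone. Origin: centre of its underside
- cap: teal screw cap, 44 mm wide, 14 mm high: leave alone. Origin: centre of its underside
Not all that is in view belongs to the job. There is more than one size of the box_blue; the job needs the largest.

How it is judged (in metres and radians):
On the way, in this order (a step that is already met when the one before it is completed fails the run):
1. the scanner is held still, squarely at the pink box's label (x of label_pink in the frame of window between 0.07 and 0.15 m and y of label_pink in the frame of window between -0.012 and 0.012 m and z of label_pink in the frame of window between -0.012 and 0.012 m and angle between the x axis of label_pink and the x axis of window, either way round below 0.25 rad and linear speed of box_pink below 0.02 m/s), for 0.8 s.
2. the scanner is held still, squarely at the blue box's label (x of label_blue in the frame of window between 0.07 and 0.15 m and y of label_blue in the frame of window between -0.012 and 0.012 m and z of label_blue in the frame of window between -0.012 and 0.012 m and angle between the x axis of label_blue and the x axis of window, either way round below 0.25 rad and linear speed of box_blue below 0.02 m/s), for 0.8 s.
3. the scanner is held still, squarely at the yellow box's label (x of label_yellow in the frame of window between 0.07 and 0.15 m and y of label_yellow in the frame of window between -0.012 and 0.012 m and z of label_yellow in the frame of window between -0.012 and 0.012 m and angle between the x axis of label_yellow and the x axis of window, either way round below 0.25 rad and linear speed of box_yellow below 0.02 m/s), for 0.8 s.
4. the scanner is held still, squarely at the green box's label (x of label_green in the frame of window between 0.07 and 0.15 m and y of label_green in the frame of window between -0.012 and 0.012 m and z of label_green in the frame of window between -0.012 and 0.012 m and angle between the x axis of label_green and the x axis of window, either way round below 0.25 rad and linear speed of box_green below 0.02 m/s), for 0.8 s.
At the end, for the whole second after the job is handed in: every box present rests flat on the bench within 10 mm (along each pad axis) and 0.09 rad of the pad of its colour, label end away from the robot; the scanner stands upright with its origin within 20 mm of the charging pad's centre; all at rest (x of box_pink in the frame of pad_pink between -0.01 and 0.01 m and y of box_pink in the frame of pad_pink between -0.01 and 0.01 m and angle between the x axis of box_pink and the x axis of pad_pink, either way round below 0.09 rad and x of label_pink in the frame of pad_pink above 0.02 m and height (world z) of each of box_pink, box_blue, box_yellow, box_green below 0.006 m and angle between each of box_pink, box_blue, box_yellow, box_green's own z axis and vertical below 0.05 rad and linear speed of each of box_pink, box_blue, box_yellow, box_green, scanner below 0.02 m/s and x of box_blue in the frame of pad_blue between -0.01 and 0.01 m and y of box_blue in the frame of pad_blue between -0.01 and 0.01 m and angle between the x axis of box_blue and the x axis of pad_blue, either way round below 0.09 rad and x of label_blue in the frame of pad_blue above 0.02 m and x of box_yellow in the frame of pad_yellow between -0.01 and 0.01 m and y of box_yellow in the frame of pad_yellow between -0.01 and 0.01 m and angle between the x axis of box_yellow and the x axis of pad_yellow, either way round below 0.09 rad and x of label_yellow in the frame of pad_yellow above 0.02 m and x of box_green in the frame of pad_green between -0.01 and 0.01 m and y of box_green in the frame of pad_green between -0.01 and 0.01 m and angle between the x axis of box_green and the x axis of pad_green, either way round below 0.09 rad and x of label_green in the frame of pad_green above 0.02 m and horizontal distance between scanner and dock below 0.02 m and height (world z) of scanner below 0.012 m and angle between scanner's own z axis and vertical below 0.06 rad); the robot touches nothing.
It fails at once if the orange rack is disturbed (moved over 30 mm) (distance of rack from where it was at the start of the episode above 0.03 m).
It fails at once if the jar is disturbed (moved over 30 mm) (distance of jar from where it was at the start of the episode above 0.03 m).
It fails at once if the teal cap is disturbed (moved over 30 mm) (distance of cap from where it was at the start of the episode above 0.03 m).
Of box_pink, box_blue, box_yellow, box_green only 3 to 4 are there at a start; the rules pass over those that are not, and their reading is None.
At some moment in a run one of box_pink, box_blue, box_yellow, box_green may be knocked a few centimetres aside while the robot is not near it.
It also fails if it takes over 210 s, if anything falls off the work surface, if the arm or the gripper's body presses on something with over 40 N, if the wrist force passes 120 N, or if a joint passes its speed limit or range.

## Working session

There is one attempt and no reset: what is moved stays moved. The work goes in short steps, Python scripts to look and compute and a shell command to move; the robot and the scene stay as the last step left them, time stands still between calls to the robot, and variables do not carry over. Pictures are saved under pics/ and viewed, and the job is handed in when it is done.

```bash
ls; mkdir -p pics; python3 - <<'E'
from cell import manip, viewer, finder
import cv2
print(manip.state())
for n in ("side","top"):
    c=viewer.read_camera(n); cv2.imwrite(f"pics/{n}0.png",c["img"][:,:,::-1]); print(n,c["intrinsics"].tolist(),c["world_from_camera"].round(3).tolist())
E
```

```text
pics
{'time': 0.0, 'joint_pos': array([ 5.90975421e+01,  2.81620635e+01,  8.93499033e+01, -1.02478052e-04,
        6.25509927e+01, -6.04885019e+00]), 'qvel': array([-0.07441342, -0.00141039, -0.08253602,  0.0401248 ,  0.03412799,
        0.03761331]), 'tau': array([ 1.18319022e-03, -6.12642860e+01, -2.58178514e+01,  6.92993961e-02,
        4.82271519e-02, -1.42162794e-04]), 'eef_pos': array([0.26252292, 0.56691575, 0.21408569]), 'ee_rot': array([[ 4.20300187e-01,  9.07384944e-01, -5.62983844e-04],
       [ 9.07384460e-01, -4.20300548e-01, -9.43676408e-04],
       [-1.09290018e-03, -1.14215421e-04, -9.99999396e-01]]), 'contact_force': array([0.29674718, 0.14874917, 0.10319051]), 'moment': array([ 0.02918123, -0.01370301,  0.03225463]), 'gripper_width': 0.0950785765131878}
side [[476.325524011726, 0.0, 284.7271531580673], [0.0, 476.325524011726, 201.1730854686817], [0.0, 0.0, 1.0]] [[0.847, -0.391, 0.359, 0.066], [-0.531, -0.629, 0.568, -0.718], [0.004, -0.672, -0.74, 1.023], [0.0, 0.0, 0.0, 1.0]]
top [[380.11845537226037, 0.0, 279.7860721724941], [0.0, 380.11845537226037, 215.624172687602], [0.0, 0.0, 1.0]] [[0.009, -0.989, 0.149, 0.387], [-0.999, -0.014, -0.036, 0.018], [0.037, -0.148, -0.988, 0.984], [0.0, 0.0, 0.0, 1.0]]
```

View pics/top0.png

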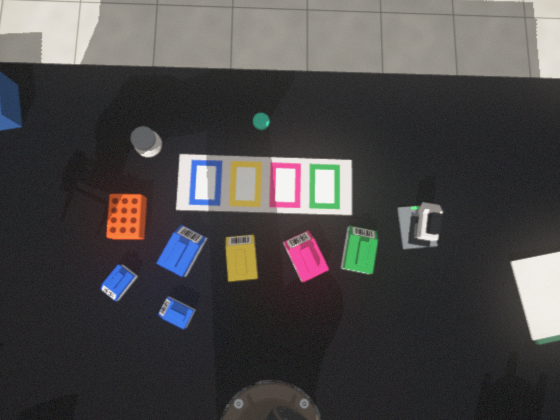

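View pics/side0.png

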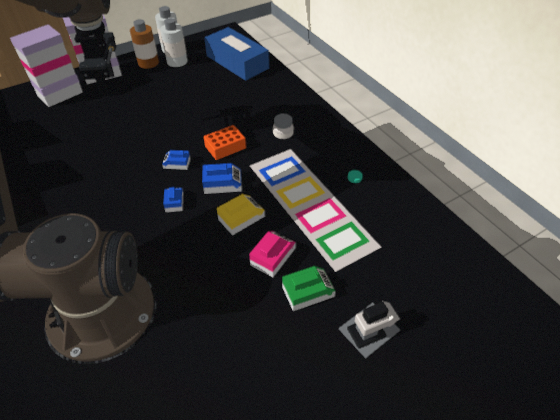

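```bash
python3 - <<'E'
from cell import manip, viewer, finder
import numpy as np
for cam in ("top","side"):
    c=viewer.read_camera(cam);T=c["world_from_camera"]
    K=c["intrinsics"]
    for l in ["box_pink","label_pink","pad_pink","box_blue","label_blue","pad_blue","box_yellow","label_yellow","pad_yellow","box_green","label_green","pad_green","scanner","window","dock","rack","jar","cap"]:
        for d in finder.spot_point(cam,l)[:3]:
            p=np.array(d["location"]);w=T[:3,:3]@p+T[:3,3];u=K@p/p[2]
            print(cam,l,round(float(d["confidence"]),2),(w*1000).round(0),u[:2].round(0))
E
```

```text
top box_pink 0.97 [432. -84.  -5.] [305. 256.]
top label_pink 0.84 [465. -61.  36.] [298. 241.]
top pad_pink 0.81 [615. -27.  -1.] [284. 186.]
top box_blue 0.95 [444. 225.  -2.] [185. 249.]
top box_blue 0.89 [290. 240.   2.] [176. 311.]
top box_blue 0.82 [359. 383.   1.] [120. 283.]
top label_blue 0.82 [335. 398.  21.] [110. 293.]
top label_blue 0.72 [302. 264.  23.] [164. 307.]
top label_blue 0.69 [ 490. -226.   38.] [363. 232.]
top pad_blue 0.73 [621. 179.   0.] [205. 182.]
top pad_blue 0.72 [440. 226.  -2.] [185. 251.]
top box_yellow 0.79 [423.  77.  -8.] [243. 258.]
top label_yellow 0.79 [466.  81.  34.] [241. 240.]
top label_yellow 0.71 [424.  75.  -4.] [243. 258.]
top pad_yellow 0.74 [619.  74.  -2.] [246. 184.]
top box_green 0.56 [ 448. -225.   -3.] [359. 250.]
top label_green 0.72 [ 490. -228.   39.] [364. 232.]
top pad_green 0.73 [ 618. -136.   -1.] [325. 186.]
top scanner 0.91 [ 513. -385.    7.] [420. 226.]
top window 0.91 [ 554. -395.   50.] [430. 207.]
top dock 0.74 [ 512. -378.   -3.] [416. 226.]
top dock 0.42 [ 514. -382.    5.] [418. 225.]
top rack 0.69 [524. 373.   1
[... 698 characters left out ...]
 183.   0.] [282. 169.]
side box_yellow 0.55 [424.  83.  -5.] [240. 218.]
side label_yellow 0.88 [468.  83.  40.] [253. 201.]
side pad_yellow 0.72 [620.  75.  -6.] [300. 193.]
side box_green 0.95 [ 455. -218.   -3.] [309. 291.]
side label_green 0.78 [ 489. -220.   34.] [322. 277.]
side pad_green 0.97 [ 614. -134.   -2.] [340. 241.]
side scanner 0.97 [ 504. -384.    7.] [367. 332.]
side scanner 0.39 [448. 227.  -2.] [224. 183.]
side window 0.96 [ 555. -393.   48.] [389. 315.]
side dock 0.76 [ 510. -380.   -1.] [367. 331.]
side dock 0.32 [425.  84.  -1.] [240. 216.]
side rack 0.64 [526. 371.  -0.] [225. 146.]
side jar 0.78 [720. 333.  -2.] [282. 133.]
side cap 0.72 [794.  38.  -5.] [354. 179.]
```

The top view shows four full-size boxes: pink (305,256), blue (182,250), yellow (241,258) and green (359,250). There are two smaller blue boxes (119,283) and (177,313), the scanner on its dock (425,225), and the pads at row ~185 in the order blue, yellow, pink, green. The network's points agree. Next I'll refine the poses by fitting silhouettes.

```bash
cat > h.py <<'E'
from cell import manip, viewer, finder
import numpy as np, cv2, sys
from scipy.optimize import minimize
COL=["pink","blue","yellow","green"]
def cuboid(x0,x1,y0,y1,z0,z1): return np.array([[x,y,z] for x in(x0,x1) for y in(y0,y1) for z in(z0,z1)],float)
BODY=np.array([[x,y,z] for x,z in((-55,0),(55,0),(55,25),(30,50),(-55,50)) for y in(-35,35)],float)
BOX=[BODY,cuboid(-42,18,-12,12,50,72)]
SCN=[cuboid(-47,27,-28,28,0,12),cuboid(-25,25,-13,13,70,100)]
def W(c,p): T=c["world_from_camera"]; return (T[:3,:3]@np.asarray(p)+T[:3,3])*1000
def pose(p): 
    x,y,a=p[:3]; return np.array([[np.cos(a),-np.sin(a),0],[np.sin(a),np.cos(a),0],[0,0,1]]),np.array([x,y,p[3] if len(p)>3 else 0])
def proj(c,P):
    T=c["world_from_camera"]; q=(P/1000-T[:3,3])@T[:3,:3]; q=q@c["intrinsics"].T; return q[:,:2]/q[:,2:]
def sil(c,parts,p):
    R,t=pose(p); m=np.zeros((840,1120),np.uint8)
    for b in parts:
        h=cv2.convexHull(((proj(c,b@R.T+t)*2+.5)*16).astype(np.int32)); cv2.fillConvexPoly(m,h,255,cv2.LINE_AA,4)
    return cv2.resize(m,(560,420),interpolation=cv2.INTER_AREA)/255.
def cams(): return {n:viewer.read_camera(n) for n in("top","side")}
def find(C,l,near=None,both=False):
    r=[]
    for n,c in C.items():
        for d in finder.spot_point(n,l):
            w=W(c,d["location"])
            if near is None or np.hypot(*(w-near)[:2])<60: r.append(w); break
    return r
def fit(C,parts,l,p0):
    ms=[]
    for n,c in C.items():
        u=proj(c,np.array([[p0[0],p0[1],30.]]))[0]
        best=None
        for d in finder.regions_of(n,l):
            m=d["region"]; s=(m*sil(c,parts,p0)).sum()
            if best is None or s>best[0]: best=(s,m)
        if best and best[0]>100: ms.append((c,best[1].astype(float)))
    f=lambda p:sum(np.abs(sil(c,parts,p)-m).sum() for c,m in ms)
    p=np.array(p0,float)
    for _ in range(2):
        sx=np.vstack([p]+[p+d for d in np.diag([6,6,.15])])
        r=minimize(f,p,method="Nelder-Mead",options=dict(initial_simplex=sx,xatol=.05,fatol=.5)); p=r.x
    return p,r.fun,sum(m.sum() for c,m in ms),len(ms)
def boxes(C,guess):
    out={}
    for k,g in guess.items():
        p,e,a,n=fit(C,BOX,"box_"+k,g); out[k]=p
        R,t=pose(p)
        print(k,p[:2].round(1),"yaw",np.degrees(p[2]).round(1),"err",round(e),"of",round(a),n,"| label",(R@[42.5,0,37.5]+t).round(0))
    return out
def scan_pose(p,d=110):
    R,t=pose(p); s=42.5+45+d/np.sqrt(2); o=R@[s,0,0]+t
    return o[:2],np.degrees(p[2])+180,37.5+d/np.sqrt(2)-45
E
python3 - <<'E'
from h import *
C=cams()
g={"pink":(433,-84,.6),"blue":(445,226,-.5),"yellow":(424,80,.05),"green":(451,-222,-.1)}
out=boxes(C,g)
for k,p in out.items():
    lb=find(C,"label_"+k,p.tolist()+[]); print(k,[x.round() for x in lb]); print(" scan",scan_pose(p))
for k in COL: print("pad",k,np.mean(find(C,"pad_"+k,np.array({"pink":(617,-30,0),"blue":(622,180,0),"yellow":(620,75,0),"green":(615,-135,0)}[k])),0).round(1))
im=C["top"]["img"].copy()
for p in out.values():
    im[(np.abs(sil(C["top"],BOX,p)-.5)<.4)]=(255,255,255)
cv2.imwrite("pics/fit1.png",cv2.resize(im[120:330,80:460,::-1],(760,420)))
E
```

```text
pink [432.  -80.5] yaw 26.4 err 162 of 2670 2 | label [470. -62.  38.]
blue [441.4 226.4] yaw -25.8 err 170 of 2491 2 | label [480. 208.  38.]
yellow [425.9  79.9] yaw 6.7 err 191 of 2485 2 | label [468.  85.  38.]
green [ 448.6 -219.1] yaw -10.3 err 201 of 2922 2 | label [ 490. -227.   38.]
pink [array([465., -61.,  35.]), array([471., -62.,  38.])]
 scan (array([579.9884203 ,  -6.90220008]), np.float64(206.44572287117313), np.float64(70.28174593052022))
blue [array([478., 209.,  38.]), array([476., 205.,  35.])]
 scan (array([590.12743822, 154.32983482]), np.float64(154.15450471552148), np.float64(70.28174593052022))
yellow [array([470.,  84.,  33.]), array([467.,  85.,  36.])]
 scan (array([590.04742574,  99.29656998]), np.float64(186.73332316151078), np.float64(70.28174593052022))
green [array([ 493., -226.,   39.]), array([ 492., -226.,   37.])]
 scan (array([ 611.24001931, -248.60640564]), np.float64(169.73114284618404), np.float64(70.28174593052022))
pad pink [ 6.16e+02 -3.12e+01  4.00e-01]
pad blue [ 6.217e+02  1.800e+02 -3.000e-01]
pad yellow [621.3  74.6  -1.2]
pad green [ 617.3 -136.8    1.7]
```

Fits and network points agree within about 4 mm. Now a planning helper and the scanner pose.

```bash
cat >> h.py <<'E'
from scipy.spatial.transform import Rotation as Ro
def tool(theta): # tool down, tool x at world angle theta (deg)
    a=np.radians(theta); x=np.array([np.cos(a),np.sin(a),0]); z=np.array([0,0,-1.]); return np.column_stack([x,np.cross(z,x),z])
def plan(xyz,theta,n=None,turn=None):
    """world target mm, deg. turn=+1/-1 forces sign of world yaw change"""
    s=manip.state(); p=s["eef_pos"]*1000; R=s["ee_rot"]; th=np.degrees(np.arctan2(R[1,0],R[0,0]))
    d=np.array(xyz,float)-p; dy=(theta-th+180)%360-180
    if turn and dy*turn<0: dy+=360*turn
    tilt=Ro.from_matrix(tool(th).T@R).inv().as_rotvec()  # small tilt fix
    need=max(np.abs(d).max()/41,np.linalg.norm(d)/41.,abs(dy)/7.1,1); n=n or int(np.ceil(need))
    print("at",p.round(1),"yaw",th.round(1),"tilt_fix",tilt.round(3),"d",d.round(1),"dyaw",round(dy,1),"n",n,"j6",s["joint_pos"][5].round(0))
    for i in range(n):
        t=tool(th+dy*i/n).T@d/n
        print(i,"rz",round(-np.radians(dy)/n,3),"tr",t.round(0).astype(int).tolist() if n>2 else t.round(1).tolist())
E
python3 - <<'E'
from h import *
C=cams()
for l in("scanner","window","dock"): print(l,[x.round(0) for x in find(C,l,np.array([510,-385,0]))])
for n,c in C.items():
    u,v=proj(c,np.array([[510,-385,40.]]))[0].astype(int)
    cv2.imwrite(f"pics/sc_{n}.png",cv2.resize(c["img"][v-45:v+45,u-55:u+55,::-1],(660,540),interpolation=cv2.INTER_CUBIC)); print(n,u-55,v-45)
plan((509,-384,215),-101.7,turn=-1)
E
```

```text
scanner [array([ 511., -385.,    6.]), array([ 504., -388.,    6.])]
window [array([ 554., -392.,   53.]), array([ 559., -390.,   51.])]
dock [array([ 512., -377.,   -2.]), array([ 507., -378.,   -1.])]
top 369 180
side 316 278
at [262.7 567.1 214.6] yaw 65.1 tilt_fix [ 0. -0. -0.] d [ 2.463e+02 -9.511e+02  4.000e-01] dyaw -166.8 n 24 j6 -6.0
0 rz 0.121 tr [-32, 26, 0]
1 rz 0.121 tr [-28, 30, 0]
2 rz 0.121 tr [-24, 33, 0]
3 rz 0.121 tr [-20, 36, 0]
4 rz 0.121 tr [-16, 38, 0]
5 rz 0.121 tr [-11, 39, 0]
6 rz 0.121 tr [-6, 40, 0]
7 rz 0.121 tr [-1, 41, 0]
8 rz 0.121 tr [4, 41, 0]
9 rz 0.121 tr [8, 40, 0]
10 rz 0.121 tr [13, 39, 0]
11 rz 0.121 tr [18, 37, 0]
12 rz 0.121 tr [22, 34, 0]
13 rz 0.121 tr [26, 31, 0]
14 rz 0.121 tr [30, 28, 0]
15 rz 0.121 tr [33, 24, 0]
16 rz 0.121 tr [36, 20, 0]
17 rz 0.121 tr [38, 16, 0]
18 rz 0.121 tr [39, 11, 0]
19 rz 0.121 tr [40, 6, 0]
20 rz 0.121 tr [41, 1, 0]
21 rz 0.121 tr [41, -4, 0]
22 rz 0.121 tr [40, -9, 0]
23 rz 0.121 tr [39, -14, 0]
```

```bash
python3 -c "
import cv2,numpy as np
cv2.imwrite('pics/sc_both.png',cv2.resize(np.hstack([cv2.imread('pics/sc_top.png'),cv2.imread('pics/sc_side.png')]),(800,327)))"
```

```text
(no output)
```

View pics/sc_both.png

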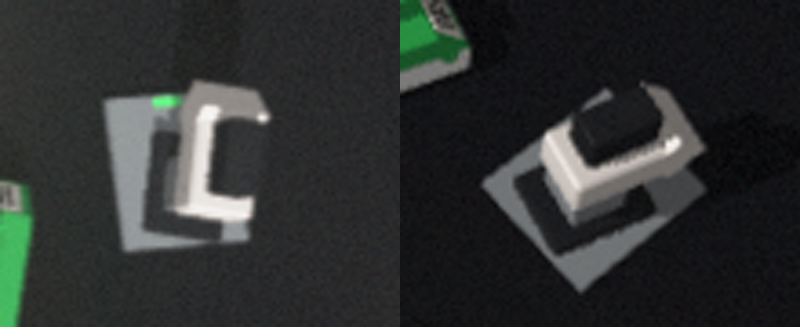

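View pics/fit1.png

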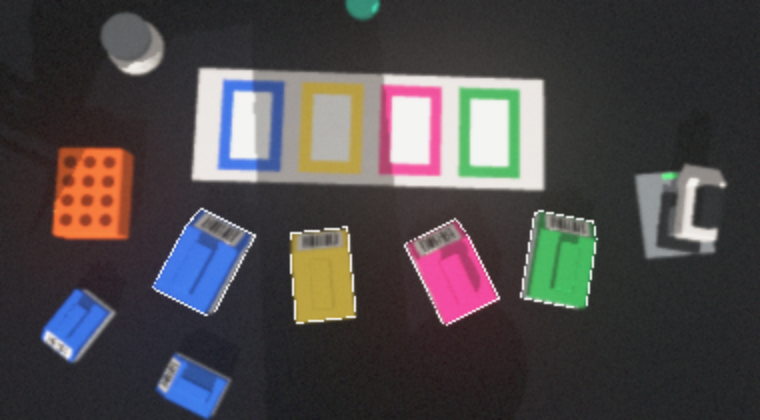

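The overlay outlines sit on the boxes, and the scanner's foot edges give a yaw of about -11°. Moving to above the scanner.

```bash
python3 -m jog '{"twist":[[0,0,0.121],[0,0,0.121],[0,0,0.121],[0,0,0.121],[0,0,0.121],[0,0,0.121],[0,0,0.121],[0,0,0.121],[0,0,0.121],[0,0,0.121]],"travel":[[-32,26,0],[-28,30,0],[-24,33,0],[-20,36,0],[-16,38,0],[-11,39,0],[-6,40,0],[-1,41,0],[4,41,0],[8,40,0]],"grip":[0,0,0,0,0,0,0,0,0,0]}' && python3 -m jog '{"twist":[[0,0,0.121],[0,0,0.121],[0,0,0.121],[0,0,0.121],[0,0,0.121],[0,0,0.121],[0,0,0.121],[0,0,0.121],[0,0,0.121],[0,0,0.121]],"travel":[[13,39,0],[18,37,0],[22,34,0],[26,31,0],[30,28,0],[33,24,0],[36,20,0],[38,16,0],[39,11,0],[40,6,0]],"grip":[0.2,0.2,0.2,0.2,0.2,0.2,0.2,0.2,0.2,0.2]}' && python3 -c "
from h import *
plan((509,-384,215),-101.5)"
```

```text
time: 4.53
eef_pos: [0.3608, 0.1657, 0.2133]
ee_rot: [[0.994, -0.105, 0.004], [-0.105, -0.994, 0.003], [0.003, -0.003, -1.0]]
contact_force: [1.1, 0.4, 1.0]
gripper_width: 0.095
time: 5.37
eef_pos: [0.4422, -0.2434, 0.2157]
ee_rot: [[0.213, -0.977, 0.011], [-0.977, -0.213, 0.002], [0.001, -0.012, -1.0]]
contact_force: [1.6, 1.0, -0.3]
gripper_width: 0.0762
at [ 442.2 -243.4  215.7] yaw -77.7 tilt_fix [-0.012 -0.001  0.   ] d [  66.8 -140.6   -0.7] dyaw -23.8 n 4 j6 41.0
0 rz 0.104 tr [38, -9, 0]
1 rz 0.104 tr [37, -13, 0]
2 rz 0.104 tr [35, -16, 0]
3 rz 0.104 tr [33, -20, 0]
```

```bash
python3 -m jog '{"twist":[[-0.012,0,0.104],[0,0,0.104],[0,0,0.104],[0,0,0.104],[0,0,0]],"travel":[[38,-9,0],[37,-13,0],[35,-16,0],[33,-20,0],[0,0,0]],"grip":[0.3,0.3,0.3,0.3,0.3]}' && python3 -c "
from h import *
plan((509,-384,81),-101.5,5)"
```

```text
time: 5.78
eef_pos: [0.5086, -0.3991, 0.2154]
ee_rot: [[-0.235, -0.972, 0.001], [-0.972, 0.235, -0.003], [0.002, -0.001, -1.0]]
contact_force: [0.4, -0.9, 0.4]
gripper_width: 0.0667
at [ 508.6 -399.1  215.4] yaw -103.6 tilt_fix [-0.001 -0.002  0.   ] d [   0.4   15.1 -134.4] dyaw 2.1 n 5 j6 60.0
0 rz -0.007 tr [-3, 1, 27]
1 rz -0.007 tr [-3, 1, 27]
2 rz -0.007 tr [-3, 1, 27]
3 rz -0.007 tr [-3, 1, 27]
4 rz -0.007 tr [-3, 1, 27]
```

```bash
python3 -m jog '{"twist":[[0,0,-0.036],[0,0,0],[0,0,0],[0,0,0],[0,0,0]],"travel":[[-15,4,0],[0,0,0],[0,0,35],[0,0,35],[0,0,0]],"grip":[0.3,0.3,0.3,0.3,0.3]}' && python3 - <<'E'
from h import *
C=cams(); im=[]
for n,c in C.items():
    u,v=proj(c,np.array([[510,-385,60.]]))[0].astype(int); im.append(cv2.resize(c["img"][v-60:v+60,u-65:u+65,::-1],(400,370)))
cv2.imwrite("pics/pre.png",np.hstack(im))
plan((509,-384,81),-101.5,3)
E
```

```text
time: 6.2
eef_pos: [0.5084, -0.3823, 0.1449]
ee_rot: [[-0.195, -0.981, 0.003], [-0.981, 0.195, -0.005], [0.004, -0.004, -1.0]]
contact_force: [-0.4, -0.2, -0.8]
gripper_width: 0.0664
at [ 510.1 -383.9  150. ] yaw -101.3 tilt_fix [-0.009 -0.007  0.   ] d [ -1.1  -0.1 -69. ] dyaw -0.2 n 3 j6 58.0
0 rz 0.001 tr [0, 0, 23]
1 rz 0.001 tr [0, 0, 23]
2 rz 0.001 tr [0, 0, 23]
```

View pics/pre.png

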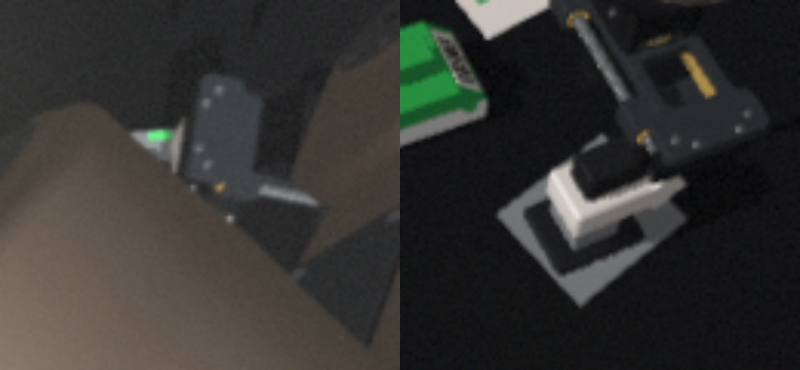

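The gripper is centred above the black grip block in the side view, so I'll descend.

```bash
python3 -m jog '{"twist":[[-0.009,-0.007,0],[0,0,0],[0,0,0],[0,0,0],[0,0,0]],"travel":[[0,0,25],[0,0,22],[0,0,15],[0,0,5],[0,0,0]],"grip":[0.3,0.3,0.3,0.3,0.3]}' 20; python3 -c "
from h import *
plan((509.5,-384,82),-101.5,1)"
```

```text
time: 6.72
eef_pos: [0.5148, -0.3858, 0.0942]
ee_rot: [[-0.192, -0.981, 0.012], [-0.981, 0.191, -0.011], [0.008, -0.014, -1.0]]
contact_force: [-0.2, 0.2, -0.1]
gripper_width: 0.0664
at [ 514.8 -385.8   94.2] yaw -101.0 tilt_fix [-0.014 -0.008  0.   ] d [ -5.3   1.8 -12.2] dyaw -0.5 n 1 j6 58.0
0 rz 0.008 tr [-0.8, 5.6, 12.2]
```

```bash
python3 -m jog '{"twist":[[-0.014,-0.008,0.008],[0,0,0],[0,0,0]],"travel":[[-1,5.5,12],[0,0,0],[0,0,0]],"grip":[0.3,0.3,0.3]}' 20; python3 -c "
from h import *
plan((509.5,-384,82),-101.5,1)"
```

```text
time: 6.97
eef_pos: [0.5108, -0.3846, 0.086]
ee_rot: [[-0.199, -0.98, 0.003], [-0.98, 0.199, -0.003], [0.003, -0.004, -1.0]]
contact_force: [1.2, 0.2, 0.5]
gripper_width: 0.0663
at [ 510.8 -384.6   86. ] yaw -101.5 tilt_fix [-0.004 -0.003  0.   ] d [-1.3  0.6 -4. ] dyaw 0.0 n 1 j6 59.0
0 rz -0.0 tr [-0.3, 1.4, 4.0]
```

```bash
python3 -m jog '{"twist":[[-0.004,-0.003,0],[0,0,0],[0,0,0],[0,0,0],[0,0,0],[0,0,0],[0,0,0],[0,0,0]],"travel":[[0,1.5,5],[0,0,0],[0,0,0],[0,0,0],[0,0,0],[0,0,0],[0,0,0],[0,0,0]],"grip":[0.3,0.3,1,1,1,1,1,1]}' 30; python3 -m jog '{"twist":[[0,0,0],[0,0,0],[0,0,0],[0,0,0]],"travel":[[0,0,0],[0,0,-10],[0,0,-40],[0,0,-30]],"grip":[1,1,1,1]}'; python3 -c "
from h import *
plan((509.5,-384,82),-101.5,1)"
```

```text
time: 7.63
eef_pos: [0.5098, -0.385, 0.0828]
ee_rot: [[-0.2, -0.98, 0.001], [-0.98, 0.2, -0.001], [0.001, -0.002, -1.0]]
contact_force: [-0.2, 0.2, 0.3]
gripper_width: 0.0319
time: 7.97
eef_pos: [0.5073, -0.3827, 0.159]
ee_rot: [[-0.2, -0.98, -0.009], [-0.98, 0.2, 0.008], [-0.006, 0.01, -1.0]]
contact_force: [1.0, -0.1, -0.7]
gripper_width: 0.0256
at [ 507.3 -382.7  159. ] yaw -101.5 tilt_fix [0.01  0.006 0.   ] d [  2.2  -1.3 -77. ] dyaw 0.0 n 1 j6 59.0
0 rz -0.0 tr [0.8, -2.4, 77.0]
```

```bash
python3 -m jog '{"twist":[[0.01,0.006,0],[0,0,0],[0,0,0],[0,0,0]],"travel":[[0,0,-35],[0,0,-25],[0,0,0],[0,0,0]],"grip":[1,1,1,1]}'; python3 - <<'E'
from h import *
C=cams(); im=[]
for n,c in C.items():
    u,v=proj(c,np.array([[510,-385,160.]]))[0].astype(int); im.append(cv2.resize(c["img"][v-60:v+60,u-65:u+65,::-1],(400,370)))
cv2.imwrite("pics/lift.png",np.hstack(im))
for l in("scanner","window"): print(l,[x.round(0) for x in find(C,l,np.array([510,-385,0]))])
plan((580,-7,230),116.4,turn=-1)
E
```

```text
time: 8.3
eef_pos: [0.508, -0.3833, 0.2294]
ee_rot: [[-0.199, -0.98, 0.006], [-0.98, 0.199, -0.005], [0.004, -0.006, -1.0]]
contact_force: [0.7, 0.7, -3.1]
gripper_width: 0.0261
scanner [array([ 512., -384.,  154.]), array([ 509., -384.,  150.])]
window [array([ 554., -392.,  196.])]
at [ 507.8 -383.1  226.9] yaw -101.5 tilt_fix [-0.003 -0.002  0.   ] d [ 72.2 376.1   3.1] dyaw -142.1 n 21 j6 59.0
0 rz 0.118 tr [-18, 0, 0]
1 rz 0.118 tr [-18, 2, 0]
2 rz 0.118 tr [-18, 4, 0]
3 rz 0.118 tr [-17, 7, 0]
4 rz 0.118 tr [-16, 8, 0]
5 rz 0.118 tr [-15, 10, 0]
6 rz 0.118 tr [-14, 12, 0]
7 rz 0.118 tr [-12, 14, 0]
8 rz 0.118 tr [-11, 15, 0]
9 rz 0.118 tr [-9, 16, 0]
10 rz 0.118 tr [-7, 17, 0]
11 rz 0.118 tr [-5, 18, 0]
12 rz 0.118 tr [-3, 18, 0]
13 rz 0.118 tr [0, 18, 0]
14 rz 0.118 tr [2, 18, 0]
15 rz 0.118 tr [4, 18, 0]
16 rz 0.118 tr [6, 17, 0]
17 rz 0.118 tr [8, 16, 0]
18 rz 0.118 tr [10, 15, 0]
19 rz 0.118 tr [12, 14, 0]
20 rz 0.118 tr [13, 13, 0]
```

View pics/lift.png

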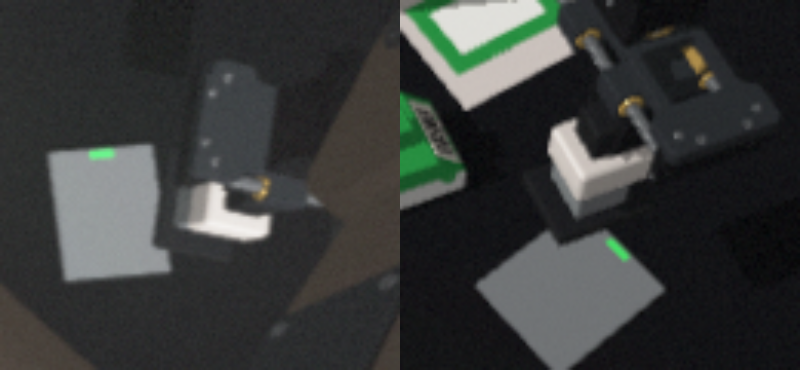

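Scanner held cleanly, its origin about 77 mm below the TCP. The turn has to go the positive way because of the last joint's range.

```bash
python3 - <<'E'
from h import *
plan((580,-7,228),116.4,turn=1)
E
```

```text
at [ 507.8 -383.1  226.9] yaw -101.5 tilt_fix [-0.003 -0.002  0.   ] d [ 72.2 376.1   1.1] dyaw 217.9 n 31 j6 59.0
0 rz -0.123 tr [-12, 0, 0]
1 rz -0.123 tr [-12, -1, 0]
2 rz -0.123 tr [-12, -3, 0]
3 rz -0.123 tr [-12, -4, 0]
4 rz -0.123 tr [-11, -6, 0]
5 rz -0.123 tr [-10, -7, 0]
6 rz -0.123 tr [-9, -8, 0]
7 rz -0.123 tr [-8, -9, 0]
8 rz -0.123 tr [-7, -10, 0]
9 rz -0.123 tr [-6, -11, 0]
10 rz -0.123 tr [-4, -12, 0]
11 rz -0.123 tr [-3, -12, 0]
12 rz -0.123 tr [-1, -12, 0]
13 rz -0.123 tr [0, -12, 0]
14 rz -0.123 tr [2, -12, 0]
15 rz -0.123 tr [3, -12, 0]
16 rz -0.123 tr [5, -11, 0]
17 rz -0.123 tr [6, -11, 0]
18 rz -0.123 tr [7, -10, 0]
19 rz -0.123 tr [8, -9, 0]
20 rz -0.123 tr [9, -8, 0]
21 rz -0.123 tr [10, -7, 0]
22 rz -0.123 tr [11, -5, 0]
23 rz -0.123 tr [12, -4, 0]
24 rz -0.123 tr [12, -3, 0]
25 rz -0.123 tr [12, -1, 0]
26 rz -0.123 tr [12, 0, 0]
27 rz -0.123 tr [12, 2, 0]
28 rz -0.123 tr [12, 3, 0]
29 rz -0.123 tr [11, 5, 0]
30 rz -0.123 tr [11, 6, 0]
```

```bash
python3 -m jog '{"twist":[[0,0,-0.123],[0,0,-0.123],[0,0,-0.123],[0,0,-0.123],[0,0,-0.123],[0,0,-0.123],[0,0,-0.123],[0,0,-0.123],[0,0,-0.123],[0,0,-0.123]],"travel":[[-12,0,0],[-12,-1,0],[-12,-3,0],[-12,-4,0],[-11,-6,0],[-10,-7,0],[-9,-8,0],[-8,-9,0],[-7,-10,0],[-6,-11,0]],"grip":[1,1,1,1,1,1,1,1,1,1]}' && python3 -m jog '{"twist":[[0,0,-0.123],[0,0,-0.123],[0,0,-0.123],[0,0,-0.123],[0,0,-0.123],[0,0,-0.123],[0,0,-0.123],[0,0,-0.123],[0,0,-0.123],[0,0,-0.123]],"travel":[[-4,-12,0],[-3,-12,0],[-1,-12,0],[0,-12,0],[2,-12,0],[3,-12,0],[5,-11,0],[6,-11,0],[7,-10,0],[8,-9,0]],"grip":[1,1,1,1,1,1,1,1,1,1]}' && python3 - <<'E'
from h import *
plan((580,-7,228),116.4,turn=1)
E
```

```text
time: 9.43
eef_pos: [0.5272, -0.2584, 0.2157]
ee_rot: [[0.866, -0.499, -0.011], [-0.499, -0.866, 0.008], [-0.014, -0.001, -1.0]]
contact_force: [-0.7, -0.3, -2.7]
gripper_width: 0.026
time: 10.27
eef_pos: [0.5455, -0.1304, 0.2069]
ee_rot: [[0.747, 0.664, -0.026], [0.665, -0.747, 0.015], [-0.009, -0.028, -1.0]]
contact_force: [0.4, 0.7, -3.1]
gripper_width: 0.0258
at [ 545.5 -130.4  206.9] yaw 41.7 tilt_fix [-0.028  0.009 -0.   ] d [ 34.5 123.4  21.1] dyaw 74.7 n 11 j6 -62.0
0 rz -0.119 tr [10, -6, -2]
1 rz -0.119 tr [10, -5, -2]
2 rz -0.119 tr [11, -4, -2]
3 rz -0.119 tr [11, -2, -2]
4 rz -0.119 tr [12, -1, -2]
5 rz -0.119 tr [12, 0, -2]
6 rz -0.119 tr [12, 2, -2]
7 rz -0.119 tr [11, 3, -2]
8 rz -0.119 tr [11, 4, -2]
9 rz -0.119 tr [10, 6, -2]
10 rz -0.119 tr [10, 7, -2]
```

```bash
python3 -m jog '{"twist":[[-0.02,0.009,-0.119],[-0.01,0,-0.119],[0,0,-0.119],[0,0,-0.119],[0,0,-0.119],[0,0,-0.119],[0,0,-0.119],[0,0,-0.119],[0,0,-0.119],[0,0,-0.119]],"travel":[[10,-6,0],[10,-5,0],[11,-4,0],[11,-2,0],[12,-1,0],[12,0,0],[12,2,0],[11,3,0],[11,4,0],[10,6,0]],"grip":[1,1,1,1,1,1,1,1,1,1]}' && python3 -m jog '{"twist":[[0,0,0],[0,0,0]],"travel":[[0,0,0],[0,0,0]],"grip":[1,1]}' && python3 - <<'E'
from h import *
plan((580,-7,147),116.4)
C=cams()
g={"pink":(433,-84,.5),"blue":(445,226,-.5),"yellow":(424,80,.05),"green":(451,-222,-.1)}
out=boxes(C,g)
for l in("scanner","window"): print(l,[x.round(0) for x in find(C,l,np.array([580,-7,0]))])
im=np.vstack([C["side"]["img"][100:320,140:440]]);cv2.imwrite("pics/s2.png",cv2.resize(im[:,:,::-1],(750,550)))
E
```

```text
time: 11.1
eef_pos: [0.5731, -0.0108, 0.1979]
ee_rot: [[-0.394, 0.919, -0.012], [0.919, 0.394, 0.004], [0.009, -0.009, -1.0]]
contact_force: [0.3, 0.1, -1.9]
gripper_width: 0.0259
time: 11.27
eef_pos: [0.573, -0.0092, 0.1962]
ee_rot: [[-0.398, 0.917, -0.014], [0.917, 0.398, 0.005], [0.01, -0.011, -1.0]]
contact_force: [-0.5, -0.1, -2.4]
gripper_width: 0.0261
at [573.   -9.2 196.2] yaw 113.4 tilt_fix [-0.011 -0.01   0.   ] d [  7.    2.2 -49.2] dyaw 3.0 n 2 j6 -121.0
0 rz -0.026 tr [-0.4, 3.7, 24.6]
1 rz -0.026 tr [-0.5, 3.6, 24.6]
pink [434.  -82.2] yaw 27.9 err 141 of 1215 1 | label [472. -62.  38.]
blue [441.3 226.8] yaw -26.8 err 217 of 2454 2 | label [479. 208.  38.]
yellow [424.6  77.6] yaw 6.8 err 66 of 1213 1 | label [467.  83.  38.]
green [ 449.2 -219.5] yaw -10.6 err 130 of 3083 2 | label [ 491. -227.   38.]
scanner [array([568., -10., 118.])]
window [array([533., -32., 161.])]
```

View pics/s2.png

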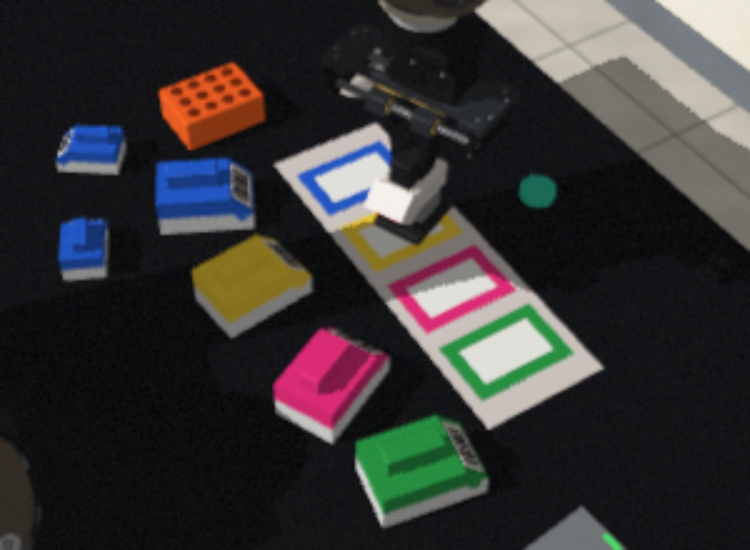

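```bash
python3 -m jog '{"twist":[[-0.011,-0.01,-0.026],[0,0,-0.026],[0,0,0],[0,0,0]],"travel":[[-0.5,4,25],[0,4,22],[0,0,0],[0,0,0]],"grip":[1,1,1,1]}' && python3 - <<'E'
from h import *
plan((580.3,-6.5,147),116.7,1)
E
```

```text
time: 12.3
eef_pos: [0.5814, -0.0065, 0.1502]
ee_rot: [[-0.448, 0.894, 0.005], [0.894, 0.448, -0.0], [-0.003, 0.004, -1.0]]
contact_force: [0.5, 0.5, -1.4]
gripper_width: 0.0259
at [581.4  -6.5 150.2] yaw 116.6 tilt_fix [0.004 0.003 0.   ] d [-1.1 -0.  -3.2] dyaw 0.1 n 1 j6 -124.0
0 rz -0.002 tr [0.5, -1.0, 3.2]
```

```bash
python3 -m jog '{"twist":[[0,0,0],[0,0,0],[0,0,0],[0,0,0],[0,0,0],[0,0,0],[0,0,0],[0,0,0],[0,0,0],[0,0,0]],"travel":[[0.5,-1,3],[0,0,0],[0,0,0],[0,0,0],[0,0,0],[0,0,0],[0,0,0],[0,0,0],[0,0,0],[0,0,0]],"grip":[1,1,1,1,1,1,1,1,1,1]}' && python3 -m jog '{"twist":[[0,0,0],[0,0,0],[0,0,0],[0,0,0],[0,0,0],[0,0,0],[0,0,0]],"travel":[[0,0,0],[0,0,0],[0,0,0],[0,0,0],[0,0,0],[0,0,0],[0,0,0]],"grip":[1,1,1,1,1,1,1]}'; cat >> h.py <<'E'
def chk(k,p0,off=77):
    C=cams(); s=manip.state(); p=s["eef_pos"]*1000; R=s["ee_rot"]
    th=np.arctan2(R[1,0],R[0,0])+np.pi/2
    Rs,ts=pose((p[0],p[1],th,p[2]-off)); w=Rs@[45,0,45]+ts
    X=Rs@np.array([1,0,-1])/2**.5; Y=Rs@[0,1,0]; Z=np.cross(X,Y)
    ob=boxes(C,{k:p0})[k]; Rb,tb=pose(ob); L=Rb@[42.5,0,37.5]+tb; n=Rb@np.array([1,0,1])/2**.5
    rel=lambda q:np.array([(q-w)@X,(q-w)@Y,(q-w)@Z]).round(1)
    print("label in window(FK)",rel(L),"ang",np.arccos(abs(n@X)).round(3))
    print(" net labels",[rel(q) for q in find(C,"label_"+k,L)]," net window rel FK",[rel(q) for q in find(C,"window",w)],"scanner-ts",[(q-ts).round(0) for q in find(C,"scanner",ts)])
    c=C["side"]; u,v=proj(c,w[None])[0].astype(int); cv2.imwrite(f"pics/read_{k}.png",cv2.resize(c["img"][max(v-70,0):v+80,max(u-100,0):u+100,::-1],(720,540)))
E
python3 -c "
from h import *
chk('pink',(433,-81,.48))"
```

```text
time: 13.13
eef_pos: [0.5812, -0.0069, 0.1518]
ee_rot: [[-0.445, 0.895, 0.01], [0.895, 0.445, -0.001], [-0.005, 0.008, -1.0]]
contact_force: [-0.6, 0.1, -3.1]
gripper_width: 0.0258
time: 13.72
eef_pos: [0.5812, -0.0069, 0.1516]
ee_rot: [[-0.445, 0.895, 0.009], [0.895, 0.445, -0.001], [-0.005, 0.008, -1.0]]
contact_force: [-0.6, -0.1, -2.5]
gripper_width: 0.0254
pink [431.9 -81.8] yaw 26.0 err 53 of 1331 1 | label [470. -63.  38.]
label in window(FK) [114.3   0.9  -1.8] ang 0.006
 net labels [array([109.7,  -3.5,  -4.1])]  net window rel FK [array([1.1, 2.4, 0.9])] scanner-ts [array([-5., -3.,  0.])]
```

View pics/read_pink.png

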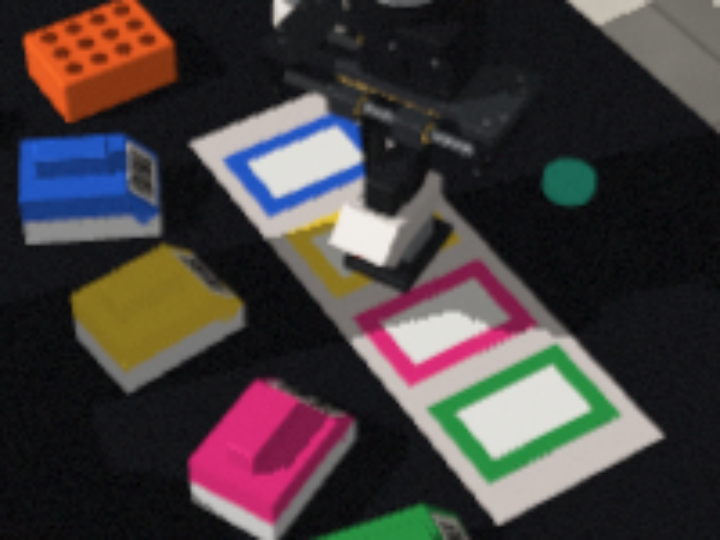

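The pink label sits 114 mm ahead, with offsets of 1–4 mm and an angle error of 0.006 rad, and the hold was over 1.4 s. Next is blue.

```bash
python3 - <<'E'
from h import *
o,y,z=scan_pose((441.3,226.6,np.radians(-26.3)));print(o,y)
plan((o[0],o[1],148),y-90)
E
```

```text
[589.47284242 153.36842001] 153.7
at [581.2  -6.9 151.6] yaw 116.4 tilt_fix [0.008 0.005 0.   ] d [  8.3 160.3  -3.6] dyaw -52.7 n 8 j6 -124.0
0 rz 0.115 tr [17, 10, 0]
1 rz 0.115 tr [18, 8, 0]
2 rz 0.115 tr [19, 6, 0]
3 rz 0.115 tr [20, 3, 0]
4 rz 0.115 tr [20, 1, 0]
5 rz 0.115 tr [20, -1, 0]
6 rz 0.115 tr [20, -4, 0]
7 rz 0.115 tr [19, -6, 0]
```

```bash
python3 -m jog '{"twist":[[0.008,0.005,0.115],[0,0,0.115],[0,0,0.115],[0,0,0.115],[0,0,0.115],[0,0,0.115],[0,0,0.115],[0,0,0.115],[0,0,0],[0,0,0]],"travel":[[17,10,0],[18,8,0],[19,6,0],[20,3,0],[20,1,0],[20,-1,0],[20,-4,0],[19,-6,0],[0,0,0],[0,0,0]],"grip":[1,1,1,1,1,1,1,1,1,1]}' && python3 - <<'E'
from h import *
plan((589.5,153.4,148),63.7,1)
E
```

```text
time: 15.05
eef_pos: [0.5924, 0.1591, 0.1515]
ee_rot: [[0.484, 0.875, 0.0], [0.875, -0.484, 0.0], [0.0, 0.0, -1.0]]
contact_force: [-0.5, -0.6, -2.9]
gripper_width: 0.0259
at [592.4 159.1 151.5] yaw 61.1 tilt_fix [ 0. -0. -0.] d [-2.9 -5.7 -3.5] dyaw 2.6 n 1 j6 -52.0
0 rz -0.046 tr [-6.4, 0.2, 3.5]
```

```bash
python3 -m jog '{"twist":[[0,0,-0.046],[0,0,0],[0,0,0],[0,0,0],[0,0,0],[0,0,0],[0,0,0],[0,0,0],[0,0,0],[0,0,0]],"travel":[[-6,0,3],[0,0,0],[0,0,0],[0,0,0],[0,0,0],[0,0,0],[0,0,0],[0,0,0],[0,0,0],[0,0,0]],"grip":[1,1,1,1,1,1,1,1,1,1]}' >/dev/null&& python3 -m jog '{"twist":[[0,0,0],[0,0,0],[0,0,0],[0,0,0],[0,0,0],[0,0,0]],"travel":[[0,0,0],[0,0,0],[0,0,0],[0,0,0],[0,0,0],[0,0,0]],"grip":[1,1,1,1,1,1]}'; python3 - <<'E'
from h import *
chk('blue',(441,226.5,-.46))
o,y,z=scan_pose((425.4,79,np.radians(6.7)));print(o,y)
plan((o[0],o[1],148),y-90)
E
```

```text
time: 16.38
eef_pos: [0.5901, 0.1515, 0.1489]
ee_rot: [[0.44, 0.898, 0.001], [0.898, -0.44, 0.0], [0.0, 0.001, -1.0]]
contact_force: [-0.5, -0.9, -2.0]
gripper_width: 0.0255
blue [440.8 223.2] yaw -26.3 err 41 of 1105 1 | label [479. 204.  38.]
label in window(FK) [111.4   1.5  -0.9] ang 0.003
 net labels [array([111.5,  -0.8,  -0.2])]  net window rel FK [array([-0.7,  2.3,  0.6])] scanner-ts [array([-6., -0., -2.])]
[589.55297896  98.28354313] 186.7
at [590.1 151.5 148.9] yaw 63.9 tilt_fix [ 0.001 -0.    -0.   ] d [ -0.6 -53.2  -0.9] dyaw 32.8 n 5 j6 -56.0
0 rz -0.115 tr [-10, 5, 0]
1 rz -0.115 tr [-10, 3, 0]
2 rz -0.115 tr [-10, 2, 0]
3 rz -0.115 tr [-11, 1, 0]
4 rz -0.115 tr [-11, 0, 0]
```

View pics/read_blue.png

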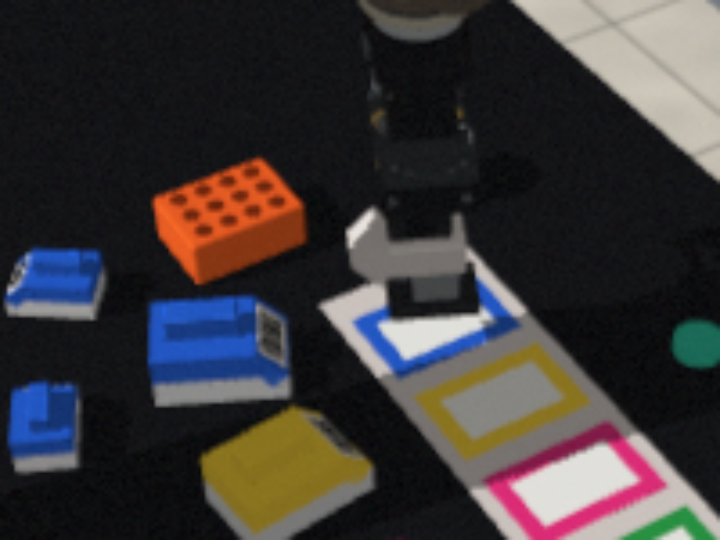

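The blue box was read at 111 mm, within about 2 mm of the line of sight. Yellow next.

```bash
python3 -m jog '{"twist":[[0,0,-0.115],[0,0,-0.115],[0,0,-0.115],[0,0,-0.115],[0,0,-0.09],[0,0,0],[0,0,0]],"travel":[[-10,5,0],[-10,3,0],[-10,2,0],[-11,1,0],[-8,0,0],[0,0,0],[0,0,0]],"grip":[1,1,1,1,1,1,1]}' && python3 - <<'E'
from h import *
C=cams(); p=boxes(C,{"yellow":(425,79,.11)})["yellow"]
plan((589.5,98.3,148),96.7,1)
E
```

```text
time: 17.47
eef_pos: [0.5894, 0.0992, 0.149]
ee_rot: [[-0.117, 0.993, 0.001], [0.993, 0.117, 0.0], [0.0, 0.001, -1.0]]
contact_force: [-0.1, 0.4, -2.3]
gripper_width: 0.0262
yellow [425.1  77.7] yaw 6.4 err 54 of 1241 1 | label [467.  82.  38.]
at [589.3  99.8 148.9] yaw 96.8 tilt_fix [ 0.001 -0.    -0.   ] d [ 0.2 -1.5 -0.9] dyaw -0.1 n 1 j6 -94.0
0 rz 0.002 tr [-1.5, 0.0, 0.9]
```

```bash
python3 -m jog '{"twist":[[0,0,0],[0,0,0],[0,0,0],[0,0,0],[0,0,0],[0,0,0],[0,0,0],[0,0,0],[0,0,0],[0,0,0]],"travel":[[-2,0,0],[0,0,0],[0,0,0],[0,0,0],[0,0,0],[0,0,0],[0,0,0],[0,0,0],[0,0,0],[0,0,0]],"grip":[1,1,1,1,1,1,1,1,1,1]}' >/dev/null&& python3 -m jog '{"twist":[[0,0,0],[0,0,0],[0,0,0],[0,0,0],[0,0,0],[0,0,0]],"travel":[[0,0,0],[0,0,0],[0,0,0],[0,0,0],[0,0,0],[0,0,0]],"grip":[1,1,1,1,1,1]}'; python3 - <<'E'
from h import *
chk('yellow',(425,79,.11))
o,y,z=scan_pose((449,-219.3,np.radians(-10.5)));print(o,y)
plan((o[0],o[1],148),y-90)
E
```

```text
time: 19.0
eef_pos: [0.5894, 0.0991, 0.1488]
ee_rot: [[-0.116, 0.993, 0.001], [0.993, 0.116, 0.0], [0.0, 0.001, -1.0]]
contact_force: [-0.6, 0.5, -3.3]
gripper_width: 0.0259
yellow [425.2  77.7] yaw 7.6 err 106 of 1148 1 | label [467.  83.  38.]
label in window(FK) [111.3   1.4  -0.9] ang 0.012
 net labels [array([113.1,   1.8,  -2.3])]  net window rel FK [array([3.1, 1.7, 0.4])] scanner-ts [array([-3., -1.,  1.])]
[ 611.51408782 -249.42020582] 169.5
at [589.5  99.  148.9] yaw 96.7 tilt_fix [ 0.001 -0.    -0.   ] d [  22.  -348.5   -0.9] dyaw -17.2 n 9 j6 -93.0
0 rz 0.033 tr [-39, -2, 0]
1 rz 0.033 tr [-39, -1, 0]
2 rz 0.033 tr [-39, 1, 0]
3 rz 0.033 tr [-39, 2, 0]
4 rz 0.033 tr [-39, 3, 0]
5 rz 0.033 tr [-39, 4, 0]
6 rz 0.033 tr [-38, 6, 0]
7 rz 0.033 tr [-38, 7, 0]
8 rz 0.033 tr [-38, 8, 0]
```

View pics/read_yellow.png

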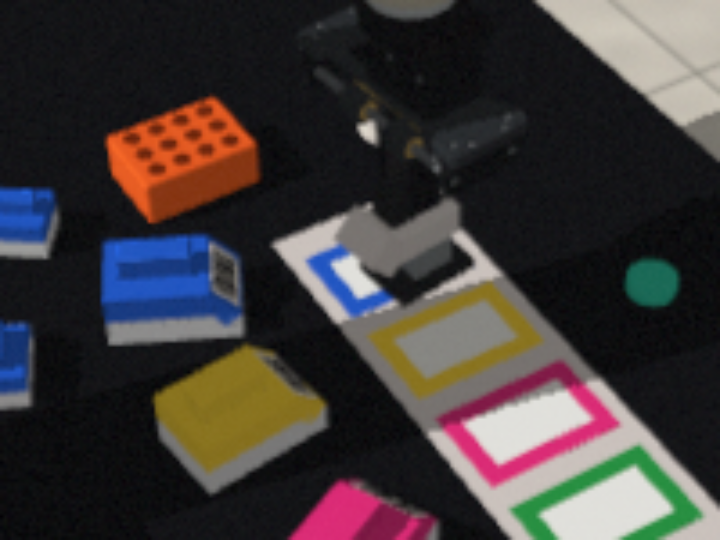

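Yellow was read, with the label at 111 mm and less than 3 mm off. Now green.

```bash
python3 -m jog '{"twist":[[0,0,0.033],[0,0,0.033],[0,0,0.033],[0,0,0.033],[0,0,0.033],[0,0,0.033],[0,0,0.033],[0,0,0.033],[0,0,0.033],[0,0,0]],"travel":[[-35,-2,0],[-39,-1,0],[-39,1,0],[-39,2,0],[-39,3,0],[-39,4,0],[-38,6,0],[-38,7,0],[-30,7,0],[0,0,0]],"grip":[1,1,1,1,1,1,1,1,1,1]}' && python3 -m jog '{"twist":[[0,0,0],[0,0,0]],"travel":[[0,0,0],[0,0,0]],"grip":[1,1]}' >/dev/null; python3 - <<'E'
from h import *
C=cams(); p=boxes(C,{"green":(449,-219,-.18)})["green"]
plan((611.5,-249.4,148),79.5,1)
E
```

```text
time: 20.33
eef_pos: [0.612, -0.2522, 0.1487]
ee_rot: [[0.187, 0.982, 0.003], [0.982, -0.187, -0.0], [0.0, 0.003, -1.0]]
contact_force: [0.9, -0.6, -1.7]
gripper_width: 0.0261
green [ 450.4 -219.7] yaw -9.7 err 104 of 1554 1 | label [ 492. -227.   38.]
at [ 611.7 -252.6  148.4] yaw 79.1 tilt_fix [ 0.003 -0.001 -0.   ] d [-0.2  3.2 -0.4] dyaw 0.4 n 1 j6 -107.0
0 rz -0.006 tr [3.1, -0.8, 0.4]
```

```bash
python3 -m jog '{"twist":[[0,0,-0.006],[0,0,0],[0,0,0],[0,0,0],[0,0,0],[0,0,0],[0,0,0],[0,0,0],[0,0,0],[0,0,0]],"travel":[[4,-1,0],[0,0,0],[0,0,0],[0,0,0],[0,0,0],[0,0,0],[0,0,0],[0,0,0],[0,0,0],[0,0,0]],"grip":[1,1,1,1,1,1,1,1,1,1]}' >/dev/null&& python3 -m jog '{"twist":[[0,0,0],[0,0,0],[0,0,0],[0,0,0],[0,0,0],[0,0,0]],"travel":[[0,0,0],[0,0,0],[0,0,0],[0,0,0],[0,0,0],[0,0,0]],"grip":[1,1,1,1,1,1]}'; python3 - <<'E'
from h import *
chk('green',(449,-219.3,-.18))
plan((505,-378,148),90)
E
```

```text
time: 22.03
eef_pos: [0.6121, -0.2448, 0.1491]
ee_rot: [[0.177, 0.984, 0.003], [0.984, -0.177, 0.0], [0.001, 0.003, -1.0]]
contact_force: [0.3, 0.3, -2.4]
gripper_width: 0.0261
green [ 449.9 -220.5] yaw -9.6 err 103 of 1551 1 | label [ 492. -228.   38.]
label in window(FK) [110.3   4.5  -2.2] ang 0.008
 net labels [array([110.4,   5.1,  -1.2]), array([113.2,   0.9,  -2.4])]  net window rel FK [array([0.6, 5.4, 2.1]), array([-0.8,  0.6, -1.6])] scanner-ts [array([ 0., -3., -0.]), array([-6., -0.,  1.])]
at [ 612.1 -244.7  149. ] yaw 79.8 tilt_fix [ 0.003 -0.001 -0.   ] d [-107.1 -133.3   -1. ] dyaw 10.2 n 5 j6 -107.0
0 rz -0.036 tr [-30, -16, 0]
1 rz -0.036 tr [-29, -17, 0]
2 rz -0.036 tr [-29, -18, 0]
3 rz -0.036 tr [-28, -19, 0]
4 rz -0.036 tr [-27, -20, 0]
```

View pics/read_green.png

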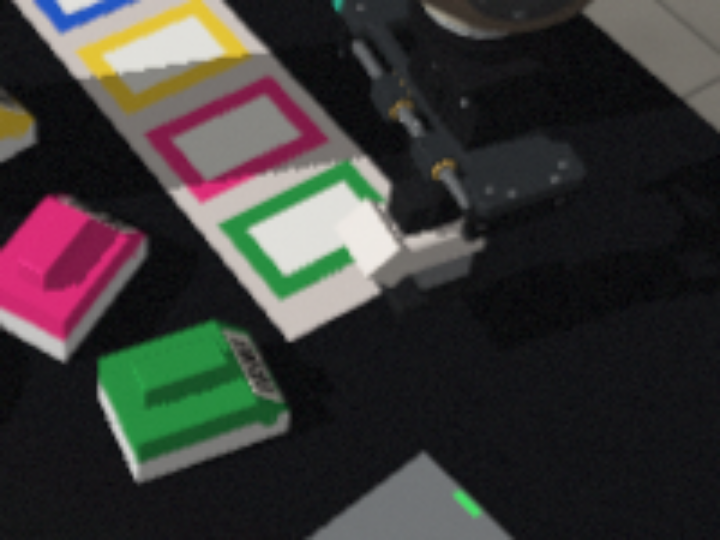

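All four labels are read. I'll measure the dock and return the scanner.

```bash
python3 - <<'E'
from h import *
C=cams()
p,e,a,n=fit(C,[cuboid(-55,55,-45,45,0,6)],"dock",(511,-379,.14)); print(p[:2],np.degrees(p[2]),e,a,n)
print([x.round() for x in find(C,"dock",np.array([511,-379,0]))])
plan((p[0],p[1],149),97.5)
E
```

```text
[ 512.41010802 -380.01118827] 6.13752301724725 105.71372549019608 1712.0 1
[array([ 511., -376.,   -0.])]
at [ 612.1 -244.8  149. ] yaw 79.8 tilt_fix [ 0.003 -0.001 -0.   ] d [ -99.7 -135.3   -0. ] dyaw 17.7 n 5 j6 -107.0
0 rz -0.062 tr [-30, -15, 0]
1 rz -0.062 tr [-29, -17, 0]
2 rz -0.062 tr [-28, -18, 0]
3 rz -0.062 tr [-27, -20, 0]
4 rz -0.062 tr [-26, -22, 0]
```

```bash
python3 -m jog '{"twist":[[0,0,-0.062],[0,0,-0.062],[0,0,-0.062],[0,0,-0.062],[0,0,-0.05],[0,0,0],[0,0,0],[0,0,0]],"travel":[[-30,-15,0],[-29,-17,0],[-28,-18,0],[-27,-20,0],[-22,-18,0],[0,0,0],[0,0,0],[0,0,0]],"grip":[1,1,1,1,1,1,1,1]}' >/dev/null; python3 - <<'E'
from h import *
plan((512,-379,85),97.5,3)
E
```

```text
at [ 513.4 -380.4  148.6] yaw 97.8 tilt_fix [0.005 0.001 0.   ] d [ -1.4   1.4 -63.6] dyaw -0.3 n 3 j6 -140.0
0 rz 0.002 tr [1, 0, 21]
1 rz 0.002 tr [1, 0, 21]
2 rz 0.002 tr [1, 0, 21]
```

```bash
python3 -m jog '{"twist":[[0.005,0,0],[0,0,0],[0,0,0],[0,0,0],[0,0,0]],"travel":[[1,0,20],[1,0,20],[0,0,12],[0,0,0],[0,0,0]],"grip":[1,1,1,1,1]}'; python3 - <<'E'
from h import *
plan((512,-379,84),97.5,1)
C=cams();p=manip.state()["eef_pos"]*1000
for l in("scanner","window"): print(l,[x.round(0) for x in find(C,l,p)])
E
```

```text
time: 23.92
eef_pos: [0.5171, -0.3745, 0.0963]
ee_rot: [[-0.136, 0.991, 0.002], [0.991, 0.136, -0.003], [-0.003, 0.002, -1.0]]
contact_force: [1.1, 0.9, -2.1]
gripper_width: 0.0258
at [ 517.1 -374.5   96.3] yaw 97.8 tilt_fix [0.002 0.003 0.   ] d [ -5.1  -4.5 -12.3] dyaw -0.3 n 1 j6 -140.0
0 rz 0.006 tr [-3.7, -5.7, 12.3]
scanner [array([ 510., -375.,   21.])]
window [array([ 474., -382.,   65.])]
```

```bash
python3 -m jog '{"twist":[[0,0.003,0],[0,0,0],[0,0,0],[0,0,0]],"travel":[[-3.5,-5.5,8],[0,0,4],[0,0,0],[0,0,0]],"grip":[1,1,1,1]}'; python3 - <<'E'
from h import *
plan((512,-379,83),97.5,1)
E
```

```text
time: 24.55
eef_pos: [0.5113, -0.3809, 0.085]
ee_rot: [[-0.135, 0.991, 0.004], [0.991, 0.135, -0.002], [-0.002, 0.004, -1.0]]
contact_force: [-1.0, 0.3, -2.5]
gripper_width: 0.0259
at [ 511.3 -380.9   85. ] yaw 97.8 tilt_fix [0.004 0.002 0.   ] d [ 0.7  1.9 -2. ] dyaw -0.3 n 1 j6 -140.0
0 rz 0.005 tr [1.8, 1.0, 2.0]
```

```bash
python3 -m jog '{"twist":[[0.004,0,0],[0,0,0],[0,0,0],[0,0,0]],"travel":[[1,0,2],[0,0,0],[0,0,1],[0,0,0]],"grip":[1,1,1,1]}'
```

```text
time: 24.88
eef_pos: [0.5113, -0.3807, 0.0829]
ee_rot: [[-0.135, 0.991, 0.001], [0.991, 0.135, -0.004], [-0.004, 0.0, -1.0]]
contact_force: [0.1, 0.8, -2.6]
gripper_width: 0.0258
```

```bash
python3 -m jog '{"twist":[[0,0,0],[0,0,0],[0,0,0]],"travel":[[0,0,1.5],[0,0,0],[0,0,0]],"grip":[1,1,1]}'
```

```text
time: 25.13
eef_pos: [0.5117, -0.3811, 0.083]
ee_rot: [[-0.135, 0.991, 0.002], [0.991, 0.135, -0.006], [-0.006, 0.001, -1.0]]
contact_force: [0.4, 0.1, -2.1]
gripper_width: 0.0258
```

```bash
python3 -m jog '{"twist":[[0,0,0],[0,0,0],[0,0,0]],"travel":[[0,0,3],[0,0,0],[0,0,0]],"grip":[1,1,1]}'
```

```text
time: 25.38
eef_pos: [0.5126, -0.3817, 0.0831]
ee_rot: [[-0.135, 0.991, 0.005], [0.991, 0.135, -0.008], [-0.009, 0.004, -1.0]]
contact_force: [0.4, 0.2, -2.2]
gripper_width: 0.026
```

```bash
python3 -m jog '{"twist":[[0.004,0.008,0],[0,0,0],[0,0,0],[0,0,0],[0,0,0],[0,0,0],[0,0,0]],"travel":[[0,0,0],[0,0,0],[0,0,0],[0,0,0],[0,0,0],[0,0,0],[0,0,0]],"grip":[1,0.3,0.3,0.3,0.3,0.3,0.3]}' && python3 -m jog '{"twist":[[0,0,0],[0,0,0],[0,0,0],[0,0,0],[0,0,0],[0,0,0]],"travel":[[0,0,-15],[0,0,-35],[0,0,-40],[0,0,-40],[0,0,-20],[0,0,0]],"grip":[0.3,0.3,0.3,0.3,0.3,0.3]}'; python3 - <<'E'
from h import *
plan((430,-160,225),65)
C=cams();p=np.array([511,-380,0])
for l in("scanner","window","dock"): print(l,[x.round(0) for x in find(C,l,p)])
im=np.vstack([C["side"]["img"][100:390,140:520]]);cv2.imwrite("pics/s3.png",cv2.resize(im[:,:,::-1],(760,580)))
boxes(C,{"pink":(432.5,-81,.47),"blue":(441,226.5,-.46),"yellow":(425.4,79,.11),"green":(449,-219.3,-.18)})
E
```

```text
time: 25.97
eef_pos: [0.5127, -0.3815, 0.0819]
ee_rot: [[-0.135, 0.991, -0.001], [0.991, 0.135, 0.001], [0.001, -0.001, -1.0]]
contact_force: [0.9, -0.2, 0.6]
gripper_width: 0.0606
time: 26.47
eef_pos: [0.5122, -0.381, 0.2361]
ee_rot: [[-0.135, 0.991, -0.005], [0.991, 0.135, 0.005], [0.005, -0.005, -1.0]]
contact_force: [-0.5, -0.7, 0.2]
gripper_width: 0.0663
at [ 512.2 -381.   236.1] yaw 97.8 tilt_fix [-0.005 -0.005  0.   ] d [-82.2 221.  -11.1] dyaw -32.8 n 6 j6 -140.0
0 rz 0.095 tr [38, -9, 2]
1 rz 0.095 tr [37, -12, 2]
2 rz 0.095 tr [36, -16, 2]
3 rz 0.095 tr [34, -19, 2]
4 rz 0.095 tr [32, -22, 2]
5 rz 0.095 tr [30, -25, 2]
scanner [array([ 513., -382.,    8.]), array([ 508., -383.,    6.])]
window [array([ 463., -390.,   52.]), array([ 467., -389.,   50.])]
dock [array([ 512., -378.,    0.]), array([ 510., -380.,   -2.])]
pink [432.1 -80.1] yaw 26.9 err 544 of 2242 2 | label [470. -61.  38.]
blue [441.6 226.5] yaw -25.6 err 129 of 2565 2 | label [480. 208.  38.]
yellow [424.7  79.1] yaw 6.4 err 149 of 2479 2 | label [467.  84.  38.]
green [ 449.  -220.1] yaw -9.6 err 1271 of 1823 2 | label [ 491. -227.   38.]
```

View pics/s3.png

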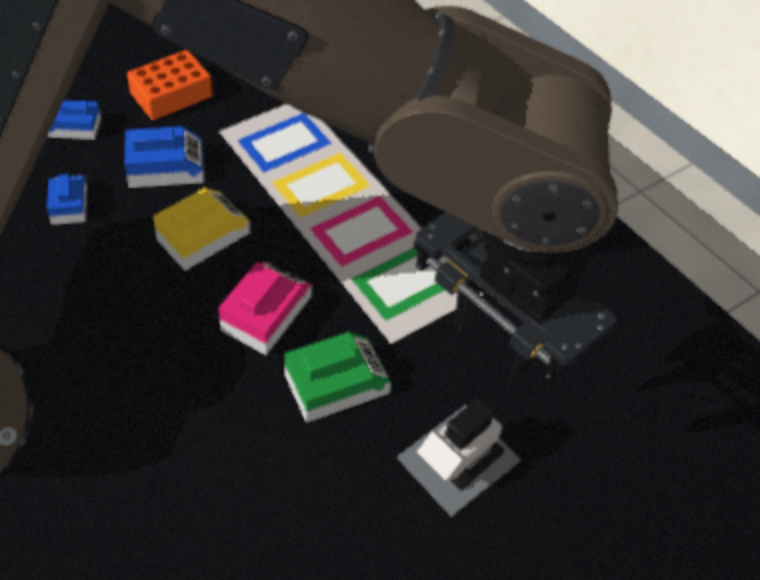

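The scanner stands on the dock about 3 mm off centre, and the boxes have not moved. Now I'll get precise pad poses from the unobstructed first pictures.

```bash
python3 - <<'E'
from h import *
C=cams()
R=[cuboid(-61,61,-41,41,0,0)]
order=["blue","yellow","pink","green"]; p0={"pink":(617,-31),"blue":(622,180),"yellow":(620.5,75),"green":(617,-136)}
M=[]
for n,c in C.items():
    im=cv2.imread(f"pics/{n}0.png"); hsv=cv2.cvtColor(im,cv2.COLOR_BGR2HSV)
    for k in order:
        roi=sil(c,[cuboid(-72,72,-50,50,0,0)],(*p0[k],0))>.5
        m=(roi&(hsv[...,1]>100)&(hsv[...,2]>50)).astype(np.uint8)
        cnt,_=cv2.findContours(m,cv2.RETR_EXTERNAL,cv2.CHAIN_APPROX_NONE)
        h=cv2.convexHull(max(cnt,key=cv2.contourArea)); f=np.zeros((420,560),np.uint8); cv2.fillConvexPoly(f,h,1); M.append((n,k,f.astype(float)))
def fitp(sel):
    f=lambda q:sum(np.abs(sil(C[n],R,(q[0]+(-np.sin(q[2]))*105*(1.5-order.index(k)),q[1]+np.cos(q[2])*105*(1.5-order.index(k)),q[2]))-m).sum() for n,k,m in M if n in sel)
    q=np.array([619,22,-.01])
    for _ in range(2): r=minimize(f,q,method="Nelder-Mead",options=dict(initial_simplex=np.vstack([q]+[q+d for d in np.diag([5,5,.04])]),xatol=.02,fatol=.3)); q=r.x
    print(sel,q.round(3),r.fun,sum(m.sum() for n,k,m in M if n in sel)); return q
fitp(["top"]);fitp(["side"]);q=fitp(["top","side"])
for i,k in enumerate(order): print(k,(q[0]-np.sin(q[2])*105*(1.5-i)).round(1),(q[1]+np.cos(q[2])*105*(1.5-i)).round(1),np.degrees(q[2]).round(2))
E
```

```text
['top'] [ 6.1953e+02  2.2331e+01 -1.4000e-02] 328.5607843137255 5489.0
['side'] [ 6.2089e+02  2.2334e+01 -8.0000e-03] 170.68627450980392 3695.0
['top', 'side'] [ 6.20021e+02  2.23810e+01 -1.20000e-02] 520.4392156862745 9184.0
blue 621.9 179.9 -0.69
yellow 620.7 74.9 -0.69
pink 619.4 -30.1 -0.69
green 618.1 -135.1 -0.69
```

```bash
cat >> h.py <<'E'
PAD={"blue":(621.9,179.9),"yellow":(620.7,74.9),"pink":(619.4,-30.1),"green":(618.1,-135.1)}
def rib(p):
    R,t=pose(p); return (R@[-12,0,0]+t)[:2],np.degrees(p[2])+90
E
python3 - <<'E'
from h import *
o,th=rib((449,-219.8,np.radians(-10))); print(o,th); plan((*o,150),th)
E
```

```text
[ 437.18230696 -217.71622187] 80.0
at [ 511.2 -380.2  231.4] yaw 97.8 tilt_fix [-0.009 -0.01   0.   ] d [-74.  162.5 -81.4] dyaw -17.8 n 5 j6 -140.0
0 rz 0.062 tr [34, -10, 16]
1 rz 0.062 tr [33, -12, 16]
2 rz 0.062 tr [33, -14, 16]
3 rz 0.062 tr [32, -16, 16]
4 rz 0.062 tr [31, -18, 16]
```

```bash
python3 -m jog '{"twist":[[-0.009,-0.01,0.062],[0,0,0.062],[0,0,0.062],[0,0,0.062],[0,0,0.05],[0,0,0],[0,0,0],[0,0,0]],"travel":[[34,-10,0],[33,-12,10],[33,-14,20],[32,-16,25],[24,-14,20],[0,0,0],[0,0,0],[0,0,0]],"grip":[0.3,0.3,0.3,0.3,0.3,0.3,0.3,0.3]}' >/dev/null; python3 - <<'E'
from h import *
plan((437,-217.7,54),80,3)
E
```

```text
at [ 440.  -221.1  155.4] yaw 79.8 tilt_fix [0.004 0.003 0.   ] d [  -3.     3.4 -101.4] dyaw 0.2 n 3 j6 -114.0
0 rz -0.001 tr [1, -1, 34]
1 rz -0.001 tr [1, -1, 34]
2 rz -0.001 tr [1, -1, 34]
```

```bash
python3 -m jog '{"twist":[[0.004,0.003,0],[0,0,0],[0,0,0],[0,0,0]],"travel":[[3,-3,30],[0,0,30],[0,0,0],[0,0,0]],"grip":[0.3,0.3,0.3,0.3]}' >/dev/null; python3 - <<'E'
from h import *
C=cams(); c=C["side"]; u,v=proj(c,np.array([[440,-220,70.]]))[0].astype(int); cv2.imwrite("pics/g1.png",cv2.resize(c["img"][v-60:v+60,u-80:u+80,::-1],(640,480)))
boxes(C,{"green":(449,-219.8,-.17)})
plan((437,-217.7,53),80,2)
E
```

```text
green [ 449.3 -220.5] yaw -10.5 err 1704 of 1406 2 | label [ 491. -228.   38.]
at [ 442.3 -222.5   98.4] yaw 79.9 tilt_fix [0.011 0.005 0.   ] d [ -5.3   4.8 -45.4] dyaw 0.1 n 2 j6 -114.0
0 rz -0.001 tr [1.9, -3.0, 22.7]
1 rz -0.001 tr [1.9, -3.0, 22.7]
```

View pics/g1.png

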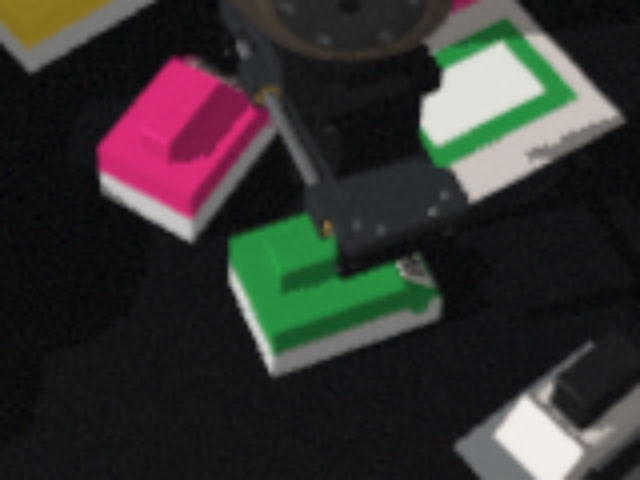

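```bash
python3 -m jog '{"twist":[[0.011,0.005,0],[0,0,0],[0,0,0],[0,0,0],[0,0,0]],"travel":[[4,-5,10],[0,-1,10],[0,0,10],[0,0,0],[0,0,0]],"grip":[0.3,0.3,0.3,0.3,0.3]}' >/dev/null; python3 - <<'E'
from h import *
plan((437,-218,53),80,1)
E
```

```text
at [ 437.7 -217.6   69.9] yaw 79.9 tilt_fix [0.003 0.001 0.   ] d [ -0.7  -0.4 -16.9] dyaw 0.1 n 1 j6 -114.0
0 rz -0.002 tr [-0.5, -0.6, 16.9]
```

```bash
python3 -m jog '{"twist":[[0.003,0.001,0],[0,0,0],[0,0,0],[0,0,0]],"travel":[[0,-1,10],[0,-1,7],[0,0,0],[0,0,0]],"grip":[0.3,0.3,0.3,0.3]}' ; python3 - <<'E'
from h import *
plan((437,-218,53),80,1)
E
```

```text
time: 29.32
eef_pos: [0.4358, -0.2172, 0.0523]
ee_rot: [[0.175, 0.985, 0.001], [0.985, -0.175, -0.001], [-0.001, 0.001, -1.0]]
contact_force: [-0.0, -0.4, 0.4]
gripper_width: 0.0664
at [ 435.8 -217.2   52.3] yaw 79.9 tilt_fix [0.001 0.001 0.   ] d [ 1.2 -0.8  0.7] dyaw 0.1 n 1 j6 -114.0
0 rz -0.001 tr [-0.5, 1.3, -0.7]
```

```bash
python3 -m jog '{"twist":[[0,0,0],[0,0,0],[0,0,0],[0,0,0],[0,0,0],[0,0,0],[0,0,0],[0,0,0]],"travel":[[0,0,0],[0,0,0],[0,0,0],[0,0,0],[0,0,0],[0,0,0],[0,0,0],[0,0,0]],"grip":[1,1,1,1,1,1,1,1]}' 35; python3 -m jog '{"twist":[[0,0,0],[0,0,0],[0,0,0],[0,0,0],[0,0,0]],"travel":[[0,0,-15],[0,0,-25],[0,0,-20],[0,0,0],[0,0,0]],"grip":[1,1,1,1,1]}';python3 - <<'E'
from h import *
# target box on green pad: rib centre 12 behind
o,th=rib((618.1,-135.1,-.012)); print(o,th); plan((*o,125),th)
E
```

```text
time: 29.98
eef_pos: [0.4361, -0.2174, 0.053]
ee_rot: [[0.175, 0.985, 0.002], [0.985, -0.175, -0.002], [-0.001, 0.002, -1.0]]
contact_force: [-0.6, -0.4, -2.1]
gripper_width: 0.0238
time: 30.4
eef_pos: [0.435, -0.2167, 0.1137]
ee_rot: [[0.175, 0.985, -0.001], [0.985, -0.175, 0.001], [0.0, -0.002, -1.0]]
contact_force: [-0.1, 0.4, -2.2]
gripper_width: 0.0234
[ 606.10086399 -134.95600346] 89.31245064584301
at [ 435.  -216.7  113.7] yaw 79.9 tilt_fix [-0.002 -0.     0.   ] d [171.1  81.7  11.3] dyaw 9.4 n 5 j6 -114.0
0 rz -0.033 tr [22, 31, -2]
1 rz -0.033 tr [21, 32, -2]
2 rz -0.033 tr [20, 32, -2]
3 rz -0.033 tr [19, 33, -2]
4 rz -0.033 tr [18, 33, -2]
```

```bash
python3 -m jog '{"twist":[[0,0,-0.033],[0,0,-0.033],[0,0,-0.033],[0,0,-0.033],[0,0,-0.02],[0,0,0],[0,0,0],[0,0,0]],"travel":[[22,31,-5],[21,32,-5],[20,32,-2],[19,33,0],[12,24,0],[0,0,0],[0,0,0],[0,0,0]],"grip":[1,1,1,1,1,1,1,1]}';python3 - <<'E'
from h import *
plan((606.1,-135,65),89.3,3)
C=cams(); print([x.round() for x in find(C,"box_green",np.array([618,-135,0]))],[x.round() for x in find(C,"label_green",np.array([660,-135,0]))])
for n,c in C.items():
    s=manip.state()["eef_pos"]*1000
    print(n,[np.round(fit({n:c},[b+[0,0,s[2]-53] for b in BOX],"box_green",(618,-135,-.01))[0:3],2) if 0 else ''])
E
```

```text
time: 31.07
eef_pos: [0.6006, -0.1356, 0.1156]
ee_rot: [[0.02, 1.0, -0.011], [1.0, -0.02, 0.005], [0.005, -0.011, -1.0]]
contact_force: [-0.3, -0.6, -1.6]
gripper_width: 0.0238
at [ 600.6 -135.6  115.6] yaw 88.9 tilt_fix [-0.011 -0.005  0.   ] d [  5.5   0.6 -50.6] dyaw 0.4 n 3 j6 -108.0
0 rz -0.003 tr [0, 2, 17]
1 rz -0.003 tr [0, 2, 17]
2 rz -0.003 tr [0, 2, 17]
[array([ 620., -137.,   63.])] [array([ 655., -132.,   95.])]
top ['']
side ['']
```

```bash
python3 -m jog '{"twist":[[-0.011,-0.005,-0.007],[0,0,0],[0,0,0],[0,0,0],[0,0,0]],"travel":[[0,4,15],[0,2,15],[0,0,10],[0,0,0],[0,0,0]],"grip":[1,1,1,1,1]}';python3 - <<'E'
from h import *
plan((606.1,-135,54),89.3,1)
E
```

```text
time: 31.78
eef_pos: [0.6063, -0.1387, 0.0779]
ee_rot: [[0.017, 1.0, 0.005], [1.0, -0.017, -0.002], [-0.002, 0.005, -1.0]]
contact_force: [0.6, -0.1, -2.1]
gripper_width: 0.024
at [ 606.3 -138.7   77.9] yaw 89.0 tilt_fix [0.005 0.002 0.   ] d [ -0.2   3.7 -23.9] dyaw 0.3 n 1 j6 -108.0
0 rz -0.005 tr [3.7, -0.2, 23.9]
```

```bash
python3 -m jog '{"twist":[[0.005,0.002,-0.005],[0,0,0],[0,0,0],[0,0,0],[0,0,0]],"travel":[[4,0,8],[0,0,8],[0,0,4],[0,0,0],[0,0,0]],"grip":[1,1,1,1,1]}';python3 - <<'E'
from h import *
plan((606.1,-135,53),89.3,1)
E
```

```text
time: 32.2
eef_pos: [0.6066, -0.1346, 0.0576]
ee_rot: [[0.012, 1.0, 0.001], [1.0, -0.012, -0.001], [-0.001, 0.001, -1.0]]
contact_force: [0.3, 0.3, -2.0]
gripper_width: 0.024
at [ 606.6 -134.6   57.6] yaw 89.3 tilt_fix [0.001 0.001 0.   ] d [-0.5 -0.4 -4.6] dyaw -0.0 n 1 j6 -108.0
0 rz 0.0 tr [-0.4, -0.5, 4.6]
```

```bash
python3 -m jog '{"twist":[[0,0,0],[0,0,0],[0,0,0]],"travel":[[0,0,4],[0,0,1],[0,0,0]],"grip":[1,1,1]}'; python3 -m jog '{"twist":[[0,0,0],[0,0,0],[0,0,0],[0,0,0],[0,0,0],[0,0,0],[0,0,0],[0,0,0]],"travel":[[0,0,0],[0,0,0],[0,0,0],[0,0,0],[0,0,0],[0,0,-10],[0,0,-35],[0,0,-35]],"grip":[0.3,0.3,0.3,0.3,0.3,0.3,0.3,0.3]}';python3 - <<'E'
from h import *
C=cams(); boxes(C,{"green":(618,-135,-.01),"pink":(432,-81,.47)})
o,th=rib((432.4,-80.7,.465)); print(o,th); plan((*o,150),th)
cv2.imwrite("pics/g2.png",C["side"]["img"][:,:,::-1])
E
```

```text
time: 32.45
eef_pos: [0.6069, -0.1347, 0.053]
ee_rot: [[0.012, 1.0, 0.002], [1.0, -0.012, -0.001], [-0.001, 0.002, -1.0]]
contact_force: [0.5, 0.4, -1.9]
gripper_width: 0.0238
time: 33.12
eef_pos: [0.6045, -0.134, 0.1306]
ee_rot: [[0.012, 1.0, -0.007], [1.0, -0.012, 0.002], [0.002, -0.007, -1.0]]
contact_force: [-0.8, 0.4, -0.5]
gripper_width: 0.0662
green [ 619.7 -136.4] yaw -0.9 err 83 of 1272 1 | label [ 662. -137.   38.]
pink [430.4 -81.8] yaw 28.6 err 105 of 1254 1 | label [468. -61.  38.]
[421.67414121 -86.08107362] 116.64253747358327
at [ 604.6 -134.1  129.2] yaw 89.3 tilt_fix [-0.006 -0.002  0.   ] d [-183.    48.    20.8] dyaw 27.3 n 5 j6 -108.0
0 rz -0.095 tr [9, -37, -4]
1 rz -0.095 tr [13, -36, -4]
2 rz -0.095 tr [16, -34, -4]
3 rz -0.095 tr [19, -33, -4]
4 rz -0.095 tr [22, -31, -4]
```

View pics/g2.png

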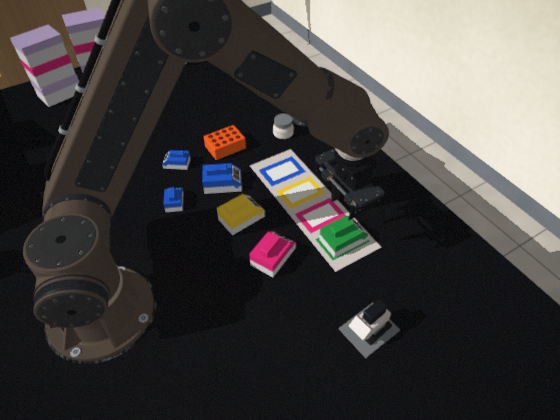

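The green box sits on its pad within about 2 mm. Pink next.

```bash
python3 -m jog '{"twist":[[-0.006,-0.002,-0.095],[0,0,-0.095],[0,0,-0.095],[0,0,-0.095],[0,0,-0.08],[0,0,0],[0,0,0],[0,0,0]],"travel":[[9,-37,-10],[13,-36,-8],[16,-34,0],[19,-33,0],[17,-24,0],[0,0,0],[0,0,0],[0,0,0]],"grip":[0.3,0.3,0.3,0.3,0.3,0.3,0.3,0.3]}' >/dev/null;python3 - <<'E'
from h import *
plan((421.7,-86,85),116.8,2)
E
```

```text
at [417.3 -85.4 139.5] yaw 116.9 tilt_fix [-0.011 -0.012  0.   ] d [  4.4  -0.6 -54.5] dyaw -0.1 n 2 j6 -137.0
0 rz 0.001 tr [-1.3, 1.8, 27.2]
1 rz 0.001 tr [-1.2, 1.8, 27.2]
```

```bash
python3 -m jog '{"twist":[[-0.011,-0.012,0],[0,0,0],[0,0,0],[0,0,0],[0,0,0]],"travel":[[-2,3,22],[0,0,18],[0,0,10],[0,0,0],[0,0,0]],"grip":[0.3,0.3,0.3,0.3,0.3]}' >/dev/null;python3 - <<'E'
from h import *
plan((421.7,-86,53),116.8,2)
C=cams(); boxes(C,{"pink":(432,-81,.47)})
E
```

```text
at [425.9 -87.4  86.1] yaw 116.6 tilt_fix [0.002 0.002 0.   ] d [ -4.2   1.4 -33.1] dyaw 0.2 n 2 j6 -137.0
0 rz -0.002 tr [1.6, -1.5, 16.5]
1 rz -0.002 tr [1.6, -1.5, 16.5]
pink [430.6 -83. ] yaw 26.8 err 150 of 1220 1 | label [469. -64.  38.]
```

```bash
python3 -m jog '{"twist":[[0.002,0.002,0],[0,0,0],[0,0,0],[0,0,0],[0,0,0]],"travel":[[3,-4,12],[0,0,11],[0,-1,8],[0,0,0],[0,0,0]],"grip":[0.3,0.3,0.3,0.3,0.3]}' >/dev/null;python3 - <<'E'
from h import *
plan((421.7,-86,53),116.8,1)
E
```

```text
at [421.7 -87.7  57.7] yaw 116.6 tilt_fix [0.006 0.006 0.   ] d [-0.   1.7 -4.7] dyaw 0.2 n 1 j6 -137.0
0 rz -0.003 tr [1.5, 0.7, 4.7]
```

```bash
python3 -m jog '{"twist":[[0.006,0.006,0],[0,0,0],[0,0,0],[0,0,0],[0,0,0],[0,0,0],[0,0,0],[0,0,0],[0,0,0],[0,0,0]],"travel":[[1.5,0.5,5],[0,0,0],[0,0,0],[0,0,0],[0,0,0],[0,0,0],[0,0,0],[0,0,0],[0,0,0],[0,0,0]],"grip":[0.3,0.3,1,1,1,1,1,1,1,1]}' 35; python3 -m jog '{"twist":[[0,0,0],[0,0,0],[0,0,0],[0,0,0],[0,0,0]],"travel":[[0,0,-15],[0,0,-25],[0,0,-25],[0,0,0],[0,0,0]],"grip":[1,1,1,1,1]}';python3 - <<'E'
from h import *
o,th=rib((619.4,-30.1,-.012)); print(o,th); plan((*o,130),th)
E
```

```text
time: 35.95
eef_pos: [0.4225, -0.0862, 0.0541]
ee_rot: [[-0.448, 0.894, 0.001], [0.894, 0.448, -0.001], [-0.002, 0.001, -1.0]]
contact_force: [0.2, 0.9, -1.4]
gripper_width: 0.0239
time: 36.37
eef_pos: [0.421, -0.0857, 0.1199]
ee_rot: [[-0.448, 0.894, -0.003], [0.894, 0.448, 0.001], [0.002, -0.003, -1.0]]
contact_force: [0.5, 0.4, -3.5]
gripper_width: 0.0238
[607.40086399 -29.95600346] 89.31245064584301
at [421.  -85.7 119.9] yaw 116.6 tilt_fix [-0.003 -0.002  0.   ] d [186.4  55.8  10.1] dyaw -27.3 n 5 j6 -137.0
0 rz 0.095 tr [-7, 38, -2]
1 rz 0.095 tr [-3, 39, -2]
2 rz 0.095 tr [1, 39, -2]
3 rz 0.095 tr [4, 39, -2]
4 rz 0.095 tr [8, 38, -2]
```

```bash
python3 -m jog '{"twist":[[0,0,0.095],[0,0,0.095],[0,0,0.095],[0,0,0.095],[0,0,0.08],[0,0,0],[0,0,0],[0,0,0]],"travel":[[-7,38,-8],[-3,39,-6],[1,39,-4],[4,39,0],[6,30,0],[0,0,0],[0,0,0],[0,0,0]],"grip":[1,1,1,1,1,1,1,1]}' >/dev/null;python3 - <<'E'
from h import *
plan((607.4,-30,75),89.3,2)
E
```

```text
at [603.1 -29.2 125.6] yaw 89.0 tilt_fix [-0.017 -0.004  0.   ] d [  4.3  -0.8 -50.6] dyaw 0.3 n 2 j6 -98.0
0 rz -0.003 tr [-0.4, 2.1, 25.3]
1 rz -0.003 tr [-0.4, 2.1, 25.3]
```

```bash
python3 -m jog '{"twist":[[-0.017,-0.004,-0.005],[0,0,0],[0,0,0],[0,0,0],[0,0,0]],"travel":[[0,3,20],[0,1,18],[0,0,12],[0,0,0],[0,0,0]],"grip":[1,1,1,1,1]}' >/dev/null;python3 - <<'E'
from h import *
plan((607.4,-30,54),89.3,1)
E
```

```text
at [601.6 -30.6  70.9] yaw 89.4 tilt_fix [-0.005 -0.     0.   ] d [  5.8   0.6 -16.9] dyaw -0.1 n 1 j6 -99.0
0 rz 0.001 tr [0.7, 5.8, 16.9]
```

```bash
python3 -m jog '{"twist":[[-0.005,0,0],[0,0,0],[0,0,0],[0,0,0],[0,0,0]],"travel":[[0.5,6,6],[0,0,6],[0,0,2],[0,0,0],[0,0,0]],"grip":[1,1,1,1,1]}' >/dev/null;python3 - <<'E'
from h import *
plan((607.4,-30,54),89.3,1)
E
```

```text
at [607.9 -31.   57.5] yaw 89.4 tilt_fix [0.002 0.    0.   ] d [-0.5  1.  -3.5] dyaw -0.1 n 1 j6 -99.0
0 rz 0.001 tr [1.0, -0.5, 3.5]
```

```bash
python3 -m jog '{"twist":[[0,0,0],[0,0,0],[0,0,0]],"travel":[[1,-0.5,3.5],[0,0,0.5],[0,0,0]],"grip":[1,1,1]}'; python3 -m jog '{"twist":[[0,0,0],[0,0,0],[0,0,0],[0,0,0],[0,0,0],[0,0,0],[0,0,0],[0,0,0]],"travel":[[0,0,0],[0,0,0],[0,0,0],[0,0,0],[0,0,0],[0,0,-10],[0,0,-35],[0,0,-35]],"grip":[0.3,0.3,0.3,0.3,0.3,0.3,0.3,0.3]}';python3 - <<'E'
from h import *
C=cams(); boxes(C,{"green":(618,-135,-.01),"pink":(619.4,-30,-.01),"yellow":(425,79,.11)})
o,th=rib((425.2,79,.117)); print(o,th); plan((*o,150),th)
E
```

```text
time: 38.12
eef_pos: [0.6079, -0.03, 0.0543]
ee_rot: [[0.011, 1.0, 0.004], [1.0, -0.011, -0.001], [-0.001, 0.004, -1.0]]
contact_force: [-0.2, 0.4, -3.3]
gripper_width: 0.0238
time: 38.78
eef_pos: [0.6052, -0.0295, 0.1322]
ee_rot: [[0.011, 1.0, -0.006], [1.0, -0.011, 0.001], [0.001, -0.006, -1.0]]
contact_force: [0.5, -0.3, 0.1]
gripper_width: 0.0657
green [ 620.2 -137.3] yaw 1.4 err 100 of 1235 1 | label [ 663. -136.   38.]
pink [618.5 -30.3] yaw 1.0 err 90 of 1128 1 | label [661. -30.  38.]
yellow [424.7  77.6] yaw 7.7 err 81 of 1176 1 | label [467.  83.  38.]
[413.28204035  77.59920103] 96.70360620303063
at [605.4 -29.6 130.4] yaw 89.4 tilt_fix [-0.005 -0.001  0.   ] d [-192.1  107.2   19.6] dyaw 7.3 n 6 j6 -98.0
0 rz -0.021 tr [18, -32, -3]
1 rz -0.021 tr [18, -32, -3]
2 rz -0.021 tr [19, -31, -3]
3 rz -0.021 tr [20, -31, -3]
4 rz -0.021 tr [20, -31, -3]
5 rz -0.021 tr [21, -30, -3]
```

```bash
python3 -m jog '{"twist":[[-0.005,0,-0.021],[0,0,-0.021],[0,0,-0.021],[0,0,-0.021],[0,0,-0.021],[0,0,-0.01],[0,0,0],[0,0,0],[0,0,0]],"travel":[[18,-32,-6],[18,-32,-6],[19,-31,-3],[20,-31,0],[20,-31,0],[16,-24,0],[0,0,0],[0,0,0],[0,0,0]],"grip":[0.3,0.3,0.3,0.3,0.3,0.3,0.3,0.3,0.3]}' >/dev/null;python3 - <<'E'
from h import *
plan((413.3,78,75),96.7,2)
E
```

```text
at [408.7  76.8 139.2] yaw 96.2 tilt_fix [-0.013 -0.003  0.   ] d [  4.6   1.2 -64.2] dyaw 0.5 n 2 j6 -95.0
0 rz -0.004 tr [0.4, 2.3, 32.1]
1 rz -0.004 tr [0.3, 2.3, 32.1]
```

```bash
python3 -m jog '{"twist":[[-0.013,-0.003,-0.008],[0,0,0],[0,0,0],[0,0,0],[0,0,0]],"travel":[[1,3,25],[0,0,20],[0,0,14],[0,0,0],[0,0,0]],"grip":[0.3,0.3,0.3,0.3,0.3]}' >/dev/null;python3 - <<'E'
from h import *
plan((413.3,78,53.5),96.7,1)
E
```

```text
at [417.   76.4  77.3] yaw 96.5 tilt_fix [0.004 0.001 0.   ] d [ -3.7   1.6 -23.8] dyaw 0.2 n 1 j6 -95.0
0 rz -0.004 tr [2.0, -3.5, 23.8]
```

```bash
python3 -m jog '{"twist":[[0.004,0.001,-0.004],[0,0,0],[0,0,0],[0,0,0],[0,0,0]],"travel":[[2,-4,8],[0,-1,7],[0,0,5],[0,0,0],[0,0,0]],"grip":[0.3,0.3,0.3,0.3,0.3]}' >/dev/null;python3 - <<'E'
from h import *
plan((413.3,78,53.5),96.7,1)
C=cams();boxes(C,{"yellow":(425,79,.11)})
E
```

```text
at [413.4  77.2  56.6] yaw 96.6 tilt_fix [0.002 0.    0.   ] d [-0.1  0.8 -3.1] dyaw 0.1 n 1 j6 -95.0
0 rz -0.001 tr [0.8, 0.0, 3.1]
yellow [424.5  76.9] yaw 5.0 err 330 of 937 1 | label [467.  81.  38.]
```

```bash
python3 -m jog '{"twist":[[0.002,0,0],[0,0,0],[0,0,0],[0,0,0],[0,0,0],[0,0,0],[0,0,0],[0,0,0],[0,0,0],[0,0,0]],"travel":[[0.5,0,3],[0,0,0],[0,0,0],[0,0,0],[0,0,0],[0,0,0],[0,0,0],[0,0,0],[0,0,0],[0,0,0]],"grip":[0.3,0.3,1,1,1,1,1,1,1,1]}' 35; python3 -m jog '{"twist":[[0,0,0],[0,0,0],[0,0,0],[0,0,0],[0,0,0]],"travel":[[0,0,-15],[0,0,-25],[0,0,-30],[0,0,0],[0,0,0]],"grip":[1,1,1,1,1]}';python3 - <<'E'
from h import *
o,th=rib((620.7,74.9,-.012)); print(o,th); plan((*o,130),th)
E
```

```text
time: 41.8
eef_pos: [0.4137, 0.0779, 0.0543]
ee_rot: [[-0.116, 0.993, 0.002], [0.993, 0.116, -0.0], [-0.0, 0.002, -1.0]]
contact_force: [0.1, 0.4, -0.2]
gripper_width: 0.0238
time: 42.22
eef_pos: [0.4121, 0.0778, 0.1254]
ee_rot: [[-0.116, 0.993, -0.004], [0.993, 0.116, -0.0], [0.0, -0.004, -1.0]]
contact_force: [-0.4, 0.4, -4.1]
gripper_width: 0.0236
[608.70086399  75.04399654] 89.31245064584301
at [412.1  77.8 125.4] yaw 96.7 tilt_fix [-0.004 -0.     0.   ] d [196.6  -2.8   4.6] dyaw -7.3 n 5 j6 -95.0
0 rz 0.026 tr [-5, 39, -1]
1 rz 0.026 tr [-4, 39, -1]
2 rz 0.026 tr [-3, 39, -1]
3 rz 0.026 tr [-2, 39, -1]
4 rz 0.026 tr [-1, 39, -1]
```

```bash
python3 -m jog '{"twist":[[-0.004,0,0.026],[0,0,0.026],[0,0,0.026],[0,0,0.026],[0,0,0.02],[0,0,0],[0,0,0],[0,0,0]],"travel":[[-5,39,-6],[-4,39,-5],[-3,39,-3],[-2,39,0],[-1,34,0],[0,0,0],[0,0,0],[0,0,0]],"grip":[1,1,1,1,1,1,1,1]}' >/dev/null;python3 - <<'E'
from h import *
plan((608.7,75,75),89.3,2)
E
```

```text
at [605.3  74.7 127.6] yaw 89.2 tilt_fix [-0.015  0.    -0.   ] d [  3.4   0.3 -52.6] dyaw 0.1 n 2 j6 -88.0
0 rz -0.001 tr [0.2, 1.7, 26.3]
1 rz -0.001 tr [0.2, 1.7, 26.3]
```

```bash
python3 -m jog '{"twist":[[-0.015,0,0],[0,0,0],[0,0,0],[0,0,0],[0,0,0]],"travel":[[0,2,22],[0,2,20],[0,2,12],[0,0,0],[0,0,0]],"grip":[1,1,1,1,1]}' >/dev/null;python3 - <<'E'
from h import *
plan((608.7,75,54),89.3,1)
E
```

```text
at [606.6  74.8  69.3] yaw 89.3 tilt_fix [-0.005  0.001 -0.   ] d [  2.1   0.2 -15.3] dyaw 0.0 n 1 j6 -88.0
0 rz -0.0 tr [0.2, 2.1, 15.3]
```

```bash
python3 -m jog '{"twist":[[-0.005,0,0],[0,0,0],[0,0,0],[0,0,0],[0,0,0]],"travel":[[0,2,6],[0,0,5],[0,0,2],[0,0,0],[0,0,0]],"grip":[1,1,1,1,1]}' >/dev/null;python3 - <<'E'
from h import *
plan((608.7,75,54.3),89.3,1)
E
```

```text
at [609.   75.   57.6] yaw 89.3 tilt_fix [0.003 0.001 0.   ] d [-0.3  0.  -3.3] dyaw -0.0 n 1 j6 -88.0
0 rz 0.0 tr [0.0, -0.3, 3.3]
```

```bash
python3 -m jog '{"twist":[[0.003,0,0],[0,0,0],[0,0,0]],"travel":[[0,0,3.5],[0,0,0.5],[0,0,0]],"grip":[1,1,1]}'; python3 -m jog '{"twist":[[0,0,0],[0,0,0],[0,0,0],[0,0,0],[0,0,0],[0,0,0],[0,0,0],[0,0,0]],"travel":[[0,0,0],[0,0,0],[0,0,0],[0,0,0],[0,0,0],[0,0,-10],[0,0,-35],[0,0,-35]],"grip":[0.3,0.3,0.3,0.3,0.3,0.3,0.3,0.3]}';python3 - <<'E'
from h import *
C=cams(); boxes(C,{"pink":(619.4,-30,-.01),"yellow":(620,75,-.01),"blue":(441.2,226.5,-.45)})
o,th=rib((441.3,226,np.radians(-26))); print(o,th); plan((*o,150),th)
cv2.imwrite("pics/b1.png",C["side"]["img"][:,:,::-1])
E
```

```text
time: 43.97
eef_pos: [0.6096, 0.0751, 0.0545]
ee_rot: [[0.012, 1.0, 0.002], [1.0, -0.012, -0.0], [-0.0, 0.002, -1.0]]
contact_force: [-0.0, -1.1, -3.0]
gripper_width: 0.024
time: 44.63
eef_pos: [0.6073, 0.0748, 0.1325]
ee_rot: [[0.012, 1.0, -0.007], [1.0, -0.012, -0.001], [-0.001, -0.007, -1.0]]
contact_force: [0.7, 0.5, 0.7]
gripper_width: 0.0655
pink [618.1 -30.6] yaw -1.2 err 374 of 2104 2 | label [661. -31.  38.]
yellow [620.7  73.1] yaw -0.3 err 48 of 1093 1 | label [663.  73.  38.]
blue [439.5 224.5] yaw -24.4 err 55 of 1077 1 | label [478. 207.  38.]
[430.51447144 231.26045376] 64.0
at [607.4  74.8 130.7] yaw 89.3 tilt_fix [-0.006  0.001 -0.   ] d [-176.9  156.4   19.3] dyaw -25.3 n 6 j6 -88.0
0 rz 0.074 tr [26, -30, -3]
1 rz 0.074 tr [23, -32, -3]
2 rz 0.074 tr [21, -33, -3]
3 rz 0.074 tr [19, -35, -3]
4 rz 0.074 tr [16, -36, -3]
5 rz 0.074 tr [13, -37, -3]
```

View pics/b1.png

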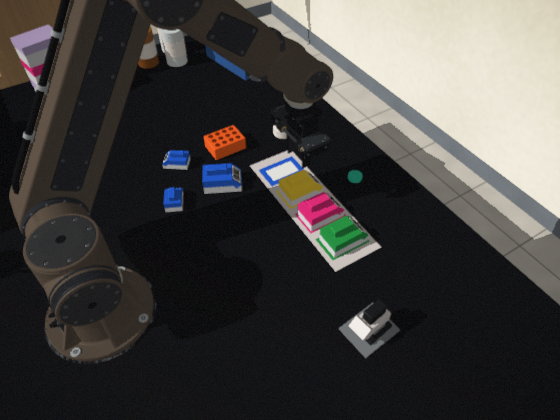

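```bash
python3 -m jog '{"twist":[[-0.006,0,0.074],[0,0,0.074],[0,0,0.074],[0,0,0.074],[0,0,0.074],[0,0,0.055],[0,0,0],[0,0,0],[0,0,0]],"travel":[[26,-30,-6],[23,-32,-6],[21,-33,-3],[19,-35,0],[16,-36,0],[10,-27,0],[0,0,0],[0,0,0],[0,0,0]],"grip":[0.3,0.3,0.3,0.3,0.3,0.3,0.3,0.3,0.3]}' >/dev/null;python3 - <<'E'
from h import *
plan((430.5,231,80),64,2)
C=cams(); boxes(C,{"blue":(441.2,226.5,-.45)})
E
```

```text
at [429.9 229.2 139. ] yaw 63.7 tilt_fix [-0.009  0.009 -0.   ] d [  0.6   1.8 -59. ] dyaw 0.3 n 2 j6 -43.0
0 rz -0.003 tr [0.9, -0.1, 29.5]
1 rz -0.003 tr [0.9, -0.1, 29.5]
blue [440.9 225.5] yaw -24.8 err 1138 of 1523 2 | label [480. 208.  38.]
```

```bash
python3 -m jog '{"twist":[[-0.009,0.009,-0.006],[0,0,0],[0,0,0],[0,0,0],[0,0,0]],"travel":[[1,0,22],[0,0,20],[0,0,14],[0,0,0],[0,0,0]],"grip":[0.3,0.3,0.3,0.3,0.3]}' >/dev/null;python3 - <<'E'
from h import *
plan((430.5,230.5,54),64,1)
E
```

```text
at [435.1 226.8  81.6] yaw 63.6 tilt_fix [ 0.003 -0.003 -0.   ] d [ -4.6   3.7 -27.6] dyaw 0.4 n 1 j6 -44.0
0 rz -0.007 tr [1.3, -5.7, 27.6]
```

```bash
python3 -m jog '{"twist":[[0.003,-0.003,-0.007],[0,0,0],[0,0,0],[0,0,0],[0,0,0]],"travel":[[1,-6,9],[0,-1,8],[0,0,6],[0,0,0],[0,0,0]],"grip":[0.3,0.3,0.3,0.3,0.3]}' >/dev/null;python3 - <<'E'
from h import *
plan((430.5,230.5,54),64,1)
E
```

```text
at [430.2 230.9  58.2] yaw 64.0 tilt_fix [ 0.002 -0.001 -0.   ] d [ 0.3 -0.4 -4.2] dyaw 0.0 n 1 j6 -43.0
0 rz -0.0 tr [-0.3, 0.4, 4.2]
```

```bash
python3 -m jog '{"twist":[[0.002,0,0],[0,0,0],[0,0,0],[0,0,0],[0,0,0],[0,0,0],[0,0,0],[0,0,0],[0,0,0],[0,0,0]],"travel":[[0,0,4],[0,0,0],[0,0,0],[0,0,0],[0,0,0],[0,0,0],[0,0,0],[0,0,0],[0,0,0],[0,0,0]],"grip":[0.3,0.3,1,1,1,1,1,1,1,1]}' 35; python3 -m jog '{"twist":[[0,0,0],[0,0,0],[0,0,0],[0,0,0],[0,0,0]],"travel":[[0,0,-15],[0,0,-25],[0,0,-30],[0,0,0],[0,0,0]],"grip":[1,1,1,1,1]}';python3 - <<'E'
from h import *
o,th=rib((621.9,179.9,-.012)); print(o,th); plan((*o,130),th)
E
```

```text
time: 47.65
eef_pos: [0.431, 0.2313, 0.055]
ee_rot: [[0.438, 0.899, 0.003], [0.899, -0.438, 0.002], [0.003, 0.001, -1.0]]
contact_force: [-0.8, -0.4, -2.8]
gripper_width: 0.0237
time: 48.07
eef_pos: [0.4293, 0.2305, 0.1258]
ee_rot: [[0.438, 0.899, -0.003], [0.899, -0.438, 0.0], [-0.001, -0.003, -1.0]]
contact_force: [0.3, -0.2, -2.9]
gripper_width: 0.0236
[609.90086399 180.04399654] 89.31245064584301
at [429.3 230.5 125.8] yaw 64.0 tilt_fix [-0.003  0.001 -0.   ] d [180.6 -50.5   4.2] dyaw 25.3 n 5 j6 -44.0
0 rz -0.088 tr [7, 37, -1]
1 rz -0.088 tr [3, 37, -1]
2 rz -0.088 tr [0, 37, -1]
3 rz -0.088 tr [-3, 37, -1]
4 rz -0.088 tr [-6, 37, -1]
```

```bash
python3 -m jog '{"twist":[[-0.003,0,-0.088],[0,0,-0.088],[0,0,-0.088],[0,0,-0.088],[0,0,-0.075],[0,0,0],[0,0,0],[0,0,0]],"travel":[[7,37,-6],[3,37,-5],[0,37,-3],[-3,37,0],[-5,32,0],[0,0,0],[0,0,0],[0,0,0]],"grip":[1,1,1,1,1,1,1,1]}' >/dev/null;python3 - <<'E'
from h import *
plan((609.9,180,75),89.3,2)
E
```

```text
at [607.2 178.7 129.7] yaw 89.7 tilt_fix [-0.012  0.004 -0.   ] d [  2.7   1.3 -54.7] dyaw -0.4 n 2 j6 -79.0
0 rz 0.004 tr [0.6, 1.4, 27.4]
1 rz 0.004 tr [0.6, 1.4, 27.4]
```

```bash
python3 -m jog '{"twist":[[-0.012,0.004,0.006],[0,0,0],[0,0,0],[0,0,0],[0,0,0]],"travel":[[0,2,22],[0,2,20],[0,2,12],[0,0,0],[0,0,0]],"grip":[1,1,1,1,1]}' >/dev/null;python3 - <<'E'
from h import *
plan((609.9,180,55),89.3,1)
E
```

```text
at [608.4 180.1  71.9] yaw 89.3 tilt_fix [-0.005  0.001 -0.   ] d [  1.5  -0.1 -16.9] dyaw 0.0 n 1 j6 -79.0
0 rz -0.0 tr [-0.1, 1.5, 16.9]
```

```bash
python3 -m jog '{"twist":[[-0.005,0,0],[0,0,0],[0,0,0],[0,0,0],[0,0,0]],"travel":[[0,2,7],[0,0,5],[0,0,2],[0,0,0],[0,0,0]],"grip":[1,1,1,1,1]}' >/dev/null;python3 - <<'E'
from h import *
plan((609.9,180,55),89.3,1)
E
```

```text
at [610.6 181.   59.1] yaw 89.3 tilt_fix [0.003 0.    0.   ] d [-0.7 -1.  -4.1] dyaw -0.0 n 1 j6 -79.0
0 rz 0.001 tr [-1.0, -0.7, 4.1]
```

```bash
python3 -m jog '{"twist":[[0.003,0,0],[0,0,0],[0,0,0]],"travel":[[-1,-0.7,4],[0,0,0.5],[0,0,0]],"grip":[1,1,1]}'; python3 -m jog '{"twist":[[0,0,0],[0,0,0],[0,0,0],[0,0,0],[0,0,0],[0,0,0],[0,0,0],[0,0,0],[0,0,0],[0,0,0]],"travel":[[0,0,0],[0,0,0],[0,0,0],[0,0,0],[0,0,0],[0,0,-10],[0,0,-35],[0,0,-38],[0,0,-38],[0,0,-30]],"grip":[0.3,0.3,0.3,0.3,0.3,0.3,0.3,0.3,0.3,0.3]}';python3 - <<'E'
from h import *
plan((290,500,225),65)
E
```

```text
time: 49.82
eef_pos: [0.6103, 0.18, 0.0553]
ee_rot: [[0.012, 1.0, 0.002], [1.0, -0.012, 0.0], [0.0, 0.002, -1.0]]
contact_force: [0.0, -0.2, -1.8]
gripper_width: 0.0236
time: 50.65
eef_pos: [0.6078, 0.1793, 0.2087]
ee_rot: [[0.012, 1.0, -0.008], [1.0, -0.012, -0.002], [-0.002, -0.008, -1.0]]
contact_force: [0.3, -0.1, -0.4]
gripper_width: 0.0665
at [607.8 179.3 208.7] yaw 89.3 tilt_fix [-0.008  0.002 -0.   ] d [-317.8  320.7   16.3] dyaw -24.3 n 12 j6 -79.0
0 rz 0.035 tr [26, -27, -1]
1 rz 0.035 tr [25, -28, -1]
2 rz 0.035 tr [24, -29, -1]
3 rz 0.035 tr [23, -29, -1]
4 rz 0.035 tr [22, -30, -1]
5 rz 0.035 tr [21, -31, -1]
6 rz 0.035 tr [20, -32, -1]
7 rz 0.035 tr [19, -32, -1]
8 rz 0.035 tr [18, -33, -1]
9 rz 0.035 tr [17, -34, -1]
10 rz 0.035 tr [15, -34, -1]
11 rz 0.035 tr [14, -35, -1]
```

```bash
python3 -m jog '{"twist":[[-0.008,0,0.035],[0,0,0.035],[0,0,0.035],[0,0,0.035],[0,0,0.035],[0,0,0.035],[0,0,0.035],[0,0,0.035],[0,0,0.035],[0,0,0.035]],"travel":[[26,-27,-2],[25,-28,-2],[24,-29,-2],[23,-29,-2],[22,-30,-2],[21,-31,-1],[20,-32,-1],[19,-32,-1],[18,-33,-1],[17,-34,-1]],"grip":[0.3,0.3,0.3,0.3,0.3,0.3,0.3,0.3,0.3,0.3]}' && python3 -m jog '{"twist":[[0,0,0],[0,0,0],[0,0,0],[0,0,0]],"travel":[[15,-34,-1],[10,-25,0],[0,0,0],[0,0,0]],"grip":[0.3,0.3,0.3,0.3]}';python3 - <<'E'
from h import *
C=cams(); o=boxes(C,{k:(*PAD[k],-.012) for k in COL})
for k in COL: print(k,(o[k][:2]-PAD[k]).round(1),np.degrees(o[k][2]+.012).round(1),"net",[(x[:2]-PAD[k]).round(0) for x in find(C,"box_"+k,np.array([*PAD[k],0]))],"lab",[(x[:2]-PAD[k]).round(0) for x in find(C,"label_"+k,np.array([*PAD[k],0])+[42,0,0])])
for l,q in dict(scanner=(512,-381,0),window=(466,-389,0),dock=(512,-380,0),rack=(525,372,0),jar=(721,332,0),cap=(795,38,0)).items(): print(l,[x.round() for x in find(C,l,np.array(q))])
for n in C: cv2.imwrite(f"pics/{n}_end.png",C[n]["img"][:,:,::-1])
E
```

```text
time: 51.48
eef_pos: [0.3398, 0.4519, 0.2399]
ee_rot: [[0.378, 0.925, 0.023], [0.926, -0.379, 0.006], [0.015, 0.019, -1.0]]
contact_force: [0.6, 0.7, 0.8]
gripper_width: 0.0662
time: 51.82
eef_pos: [0.2862, 0.5035, 0.244]
ee_rot: [[0.374, 0.927, 0.025], [0.927, -0.375, 0.01], [0.019, 0.019, -1.0]]
contact_force: [0.1, 0.0, -0.2]
gripper_width: 0.0667
pink [618.2 -30.2] yaw -0.5 err 185 of 2292 2 | label [661. -31.  38.]
blue [620.  179.9] yaw 2.9 err 94 of 959 1 | label [662. 182.  38.]
yellow [621.   74.9] yaw -0.1 err 123 of 2320 2 | label [663.  75.  38.]
green [ 620.  -134.7] yaw -1.7 err 168 of 2495 2 | label [ 662. -136.   38.]
pink [-1.2 -0.1] 0.2 net [array([-1., -2.]), array([ 1., -5.])] lab [array([39.,  0.]), array([42.,  4.])]
blue [-1.9  0. ] 3.6 net [array([-2., -2.]), array([ 2., -0.])] lab [array([40., -3.]), array([42., -4.])]
yellow [ 0.3 -0. ] 0.6 net [array([-0., -2.]), array([1., 3.])] lab [array([45., -4.]), array([43.,  1.])]
green [1.9 0.4] -1.0 net [array([-0.,  1.]), array([6., 2.])] lab [array([46.,  1.]), array([44.,  3.])]
scanner [array([ 510., -380.,    4.]), array([ 509., -383.,    7.])]
window [array([ 464., -389.,   49.]), array([ 469., -386.,   52.])]
dock [array([ 512., -377.,   -4.])]
rack [array([523., 369.,   0.]), array([525., 373.,   1.])]
jar [array([720., 331.,  -1.]), array([720., 332.,  -2.])]
cap [array([795.,  37.,  -0.]), array([793.,  36.,  -5.])]
```

View pics/top_end.png

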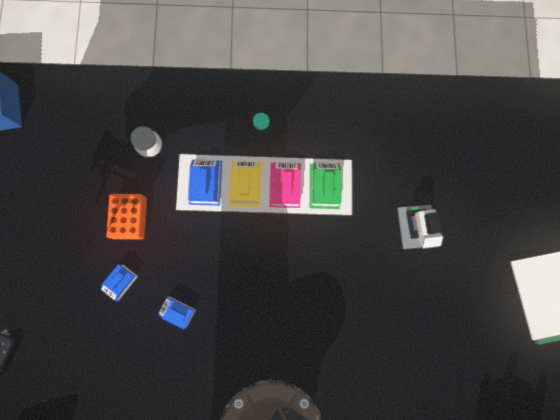

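View pics/side_end.png

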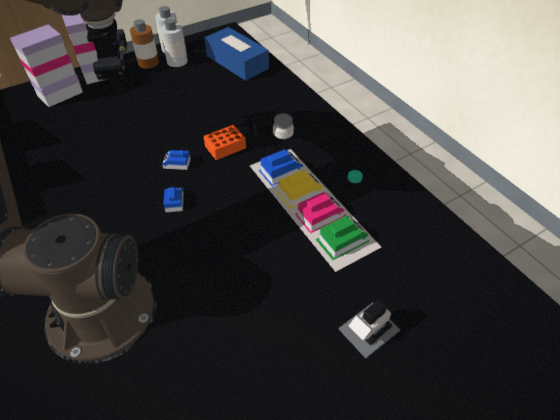

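All four boxes are in a row on their own pads. The single-camera yaw for blue (3.6°) is doubtful, so I'll settle the arm, recheck it, and look for a late knock.

```bash
python3 -m jog '{"twist":[[0,0,0],[0,0,0],[0,0,0],[0,0,0],[0,0,0],[0,0,0],[0,0,0],[0,0,0],[0,0,0],[0,0,0]],"travel":[[0,0,0],[0,0,0],[0,0,0],[0,0,0],[0,0,0],[0,0,0],[0,0,0],[0,0,0],[0,0,0],[0,0,0]],"grip":[0.3,0.3,0.3,0.3,0.3,0.3,0.3,0.3,0.3,0.3]}' >/dev/null; python3 - <<'E'
from h import *
for _ in range(3):
    C=cams(); o=boxes(C,{k:(*PAD[k],-.012) for k in COL})
    for n in C: print(n,fit({n:C[n]},BOX,"box_blue",(*PAD["blue"],-.012)))
im=[]
for n,c in C.items():
    b=c["img"].copy(); u,v=proj(c,np.array([[621,180,30.]]))[0].astype(int); im.append(cv2.resize(b[v-45:v+45,u-50:u+50,::-1],(400,360),interpolation=cv2.INTER_CUBIC))
cv2.imwrite("pics/bl.png",np.hstack(im))
E
```

```text
pink [618.3 -30.3] yaw 0.5 err 165 of 2314 2 | label [661. -30.  38.]
blue [621.4 179.5] yaw -0.3 err 151 of 2279 2 | label [664. 179.  38.]
yellow [620.7  74.7] yaw 0.0 err 159 of 2246 2 | label [663.  75.  38.]
green [ 620.1 -134.9] yaw -1.2 err 152 of 2558 2 | label [ 663. -136.   38.]
top (array([ 6.22504606e+02,  1.79377232e+02, -1.95237640e-03]), np.float64(54.92156862745098), np.float64(1325.0), 1)
side (array([6.20288892e+02, 1.80882595e+02, 5.03130926e-02]), np.float64(75.08627450980393), np.float64(954.0), 1)
pink [619.4 -31.1] yaw -1.4 err 202 of 2289 2 | label [662. -32.  38.]
blue [620.9 180. ] yaw 3.2 err 294 of 2096 2 | label [663. 182.  38.]
yellow [621.9  74.3] yaw 0.0 err 133 of 2277 2 | label [664.  74.  38.]
green [ 619.8 -135. ] yaw -1.7 err 196 of 2462 2 | label [ 662. -136.   38.]
top (array([6.21827701e+02, 1.79487388e+02, 6.83096418e-02]), np.float64(141.4313725490196), np.float64(1222.0), 1)
side (array([6.18841705e+02, 1.81992553e+02, 1.32598834e-01]), np.float64(142.69411764705882), np.float64(874.0), 1)
pink [617.9 -32.4] yaw 1.4 err 86 of 1134 1 | label [660. -31.  38.]
blue [621.9 182.6] yaw 2.9 err 82 of 958 1 | label [664. 185.  38.]
yellow [620.7  74.6] yaw -0.3 err 196 of 2199 2 | label [663.  74.  38.]
green [ 620.4 -135.9] yaw -1.3 err 141 of 2537 2 | label [ 663. -137.   38.]
top (array([ 6.219e+02,  1.799e+02, -1.200e-02]), np.float64(0.0), 0, 0)
side (array([6.21901701e+02, 1.82648896e+02, 5.00441077e-02]), np.float64(82.03137254901961), np.float64(958.0), 1)
```

View pics/bl.png

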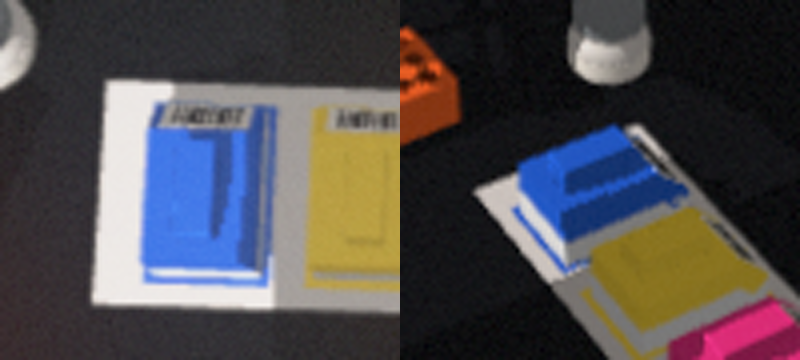

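In the close-up the blue box's edges run parallel to the pad frame, which shows as an even strip down the right side. The yaw scatter comes from the masks merging box with frame. Everything is at rest and the arm is clear, so I'll hand in.

```bash
python3 -c "
from h import *
s=manip.state();print(s['time'],s['eef_pos']);print(manip.finish_job())"
```

```text
56.35 [0.28724379 0.50290332 0.24333023]
the job is handed in; nothing more can be done
None
```

I read the pink, blue, yellow and green labels in that order. The scanner went back upright on its charging pad, and each box went onto the pad of its own colour with its label end away from the robot. I handed the job in at 56 s; no verdict was reported.

- **Reads:** each label was about 110 to 114 mm from the window and within about 5 mm of the line of sight. The angle error was at most 0.012 rad, and each hold lasted over 1.3 s.
- **Boxes:** the last fits put every box within about 3 mm of its pad centre, and pink, yellow and green within about 2° of square.
- **Blue box:** its yaw readings disagreed. Most came out between -0.3° and +4°, and one noisy single-camera fit gave 7.6°; the limit is about 5.2°. The close-up shows its edges parallel to the pad frame, so I judged it square and put the scatter down to masks that merged the box with the blue frame.
- **Scanner:** about 3 mm from the pad centre.
- **Other things:** the rack, jar and cap had not moved, and I left the two smaller blue boxes alone. I saw no box knocked aside.

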